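Free the sinkers stuck in a vial's neck

ROBOT

A 6-joint arm with a two-finger parallel gripper is mounted at the origin on the work surface. World frame = base frame: x ahead of the robot, y to its left, z up, the work surface at z = 0. Lengths are in m, angles in rad, forces in N, time in s.
With the tool pointing down it reaches from about 0.325 to 1 m from the base axis. Payload 5.1 kg.
Tool frame: the origin (TCP) lies at the very end of the fingers, on their centre line; the grasp point (between the pads) lies 19 mm behind it (manip.grip_point_offset is the distance from the TCP to the grasp point, in m); z points along the fingers, x is the direction in which the jaws open and shut, and the axes are right-handed (so a half turn about z gives the same grasp; the last joint's range is limited). The gripper opens to 85 mm and grips with 20 to 120 N. Pads are 22 mm wide; open, the fingers measure 114 mm over their backs; the gripper's body (76 mm by 85 mm) begins 54 mm behind the grasp point. The pads swing forward as they close: fully open they stand 13 mm farther back than shut.
Start: joints at [-1.404, 0.124, 1.65, -0, 1.367, -0.083], TCP at [0.161, -0.63, 0.231] pointing down, gripper open.
Joint ranges: [-2.61, 2.61], [-1.02, 2.33], [0.03, 2.71], [-1.35, 4.49], [0.32, 2.68], [-2.91, 2.91]. Speed limits (rad/s): [2.57, 2.57, 3.14, 3.14, 3.14, 3.14].

INTERFACE

Orientations are given as a rotation vector (axis times angle).
In Python, from plant import manip, vision, ticket gives the robot as it stands.
- The arm moves only by the tool drive_tool, never from a script. Its argument "commands" is one flat list of numbers, 6 for each row, row after row: the shift along the world's x, y, z each as a share of 40 mm, from -1 to 1, then the turn, a rotation vector about the world's x, y, z each as a share of 5 degrees, from -1 to 1. A call has 1 to 5 rows; each row shifts and turns the pose as measured when the row begins; what a row does not reach is not made up. A row lasts 1/8 s, in which the tool goes at most 62.5 mm and 10.7 degrees, less where a joint would pass 70% of its speed; a pose out of reach is approached as far as the arm can. A call with a number of a shift or a turn outside -1 to 1 is refused whole. A call with a gripper value outside its range is refused whole. "gripper" is the closure, from 0 (fully open) to 1 (shut), set as the call begins (left out, the last holds). The fingers move at their own pace and stop on an object; "force" is the grip in N (left out, the last holds). Time passes only in rows, so rows that do not move let the fingers close. It gives the time, the measured TCP pose, the force and the opening at its end, in the units of the state.
- manip.sense(): the state, without advancing time (a new reading comes with each control period).
- vision.camera(name): name is "scene" or "top"; returns a dict with "pixels" (420x560x3 uint8, red, green, blue), "fx", "fy", "cx", "cy" (pixels), "k1" (the pictures are not rectified: a ray, as slopes to the right and down, at radius r is drawn at 1 + k1 r^2 times it, then the intrinsics apply), "R" (3x3) and "t" (3): a world point X has camera coordinates R X + t. Camera axes: x right, y down, z forward; pixel columns grow to the right and rows downward; lengths in m; the calibration is good to about 2 mm. A picture is of the moment at which its call begins. There is no depth.
- ticket.close_job(): hands the job in, once; it reports no verdict.
The state is a dict: "time": time; "joint_positions": joint angles; "qvel": joint speeds; "joint_torque": joint torques, N m; "ee_pos": TCP position; "ee_rot": TCP orientation; "contact_force": force on the tool from outside, world axes, zero at the start; "torque": the same for the moment, N m; "finger_gap": finger opening in m.
Only numpy, scipy, OpenCV 4.12 (cv2) and the standard library are available. Lean on these libraries where they do the work, as an engineer would, in place of code of your own. Each camera call takes 0.05 s, during which the arm holds its last target.

TASK

A thick brass sinker is stuck in the neck of the open clear vial and keeps the three thin ones in. Tip the vial over the tray in the tying vise's base and tap its rim smartly on the tray's edge until all four sinkers have dropped into the tray, then lay the empty vial back in its own place in the rack and let go. Nothing else may be knocked out of place, the hand must not bump the vise, and no sinker may end up on the table.

Things in the scene. Friction and masses are not known exactly. Their poses are not given: they have to be found in the camera images.
- vial_mid (a point): The open clear square plastic vial (24 x 24 mm, 90 mm long, about 50 g and 55 g of sinkers), the only one without a cap, in one of the rack's three places (it varies). Point at the middle of its length and thickness; x along it to the mouth, z up as it lies. The square part runs from -45 to +24 mm along x, a taper to +31, a round neck 20 mm across to +40, the rim to +45.
- vial_mouth (a point): Centre of that vial's mouth, 45 mm along x from vial_mid, same axes. The hard rim is 23 mm across and 5 mm thick, the bore 16 mm. Smooth: tipped at least 30 degrees mouth down, freed sinkers slide out by themselves.
- vial_neck (a point): Inside the neck, 37 mm along x from vial_mid: a split membrane, part bent, behind which the thick sinker is stuck. It bears the sinkers' weight and ordinary arm motion. Each sharp knock of the rim bends it on for good until the sinkers drop out; tipped 45 degrees, knocks at 0.2 to 0.3 m/s need about 1 to 6 repeats, slower ones many more; pressing does nothing.
- thick_mid (a point): Centre of the thick brass sinker: round-ended bar 13 mm across, 18 mm long, 16 g; x along it. At first in the vial's neck.
- thin_a_mid (a point): Centre of a thin brass sinker: round-ended bar 11 mm across, 20 mm long, 13 g; x along it. At first in the vial behind the thick one.
- thin_b_mid (a point): Centre of the second thin brass sinker, same size, at first behind thin_a.
- thin_c_mid (a point): Centre of the third thin brass sinker, same size, at first behind thin_b at the vial's foot.
- tray (a point): The parts tray, a pocket 84 mm along x, 104 mm along y and 12 mm deep, milled into the blue-grey metal base of the tying vise (fixed). Point at the centre of its floor, 10 mm above the table; z up. Its edges are level with the base's top, 22 mm above the table. The base runs from -60 to +155 mm along x and 75 mm either side along y, so 23 mm of flat top lies beside each long edge.
- vise_head (a point): The vise's head on its upright stem (10 mm thick), 190 mm above the table, 125 mm along x from tray's centre; same axes as tray. The head and its crank lie along y from -87 to +107 mm, within 16 mm of this point in x and 33 mm in height. Keep the hand clear of stem and head.
- tray_edge_left (a point): Middle of the tray's edge on its +y side, on the base's top, 22 mm above the table. Same axes as tray.
- tray_edge_right (a point): Middle of the tray's edge on its -y side, on the base's top. Same axes as tray.
- rack_mid (a point): Low beech rack (fixed): rails along y, 12 mm thick, at x = -30 and +30 mm, on a 5 mm board 96 x 184 mm. Point on the middle notch floors, 18 mm above the table; places at y = -58, 0, +58 mm. Notches 30 mm wide, 8 mm deep (rail tops 26 mm above the table). Vials lie along x, mouths to -x, centred within 8 mm; the fingers have room between the rails down to the board.
- vial_black_mid (a point): Closed vial with a black cap in the rack, 24 x 24 mm, 93 mm long, 80 g. Lies along its axis; origin at its centre, half-way up and half-way along; x along its length towards the cap, z up. Bystander: leave it where it is.
- vial_green_mid (a point): Closed vial with a green cap in the rack, 24 x 24 mm, 93 mm long, 80 g. Lies along its axis; origin at its centre, half-way up and half-way along; x along its length towards the cap, z up. Bystander: leave it where it is.
- spool_red_mid (a point): Upright spool of red thread, 25 mm across, 28 mm tall, on the vise's base near the stem; point at its centre. Bystander.
- spool_olive_mid (a point): Upright spool of olive thread, 25 mm across, 28 mm tall, on the table; point at its centre. Bystander.
- cap_mid (a point): The open vial's yellow cap, 25 mm across, 15 mm high, on the table; point at its centre. Bystander: leave it off.
- bobbin_mid (a point): Bobbin holder with a yellow thread spool, about 115 mm long, 35 mm wide, 25 mm high, lying along x; point near its middle. Bystander.
- mug: Green mug, 80 mm across, 90 mm tall, handle on its +y side; origin under its centre. Bystander.
- jar: Amber jar with a black lid, 52 mm across, 55 mm tall; origin under its centre. Bystander.
- wax: Block of brown dubbing wax, 45 x 45 x 22 mm; origin under its centre. Bystander.
Things that resemble listed ones, but are neither listed nor needed, are in the scene too. Leave any blue or pink look-alike of the part that bears vial_mid alone.

How it is judged:
On the way, in this order (a step that is already met when the one before it is completed fails the run):
1. the vial is held tipped mouth down over the tray with all four sinkers still in it (angle between vial_mid's own x axis and vertical above 1.9 rad and x of vial_mouth in the frame of tray between -0.055 and 0.055 m and y of vial_mouth in the frame of tray between -0.075 and 0.075 m and z of vial_mouth in the frame of tray below 0.2 m and x of each of thick_mid, thin_a_mid, thin_b_mid, thin_c_mid in the frame of vial_mid below 0.046 m), for 0.1 s.
2. the tipped vial's rim is tapped on the edge of the vise's base while the thick sinker is still stuck (angle between vial_mid's own x axis and vertical above 1.9 rad and x of vial_mouth in the frame of tray between -0.055 and 0.055 m and y of vial_mouth in the frame of tray between -0.075 and 0.075 m and z of vial_mouth in the frame of tray below 0.2 m and contact force between vial and vise above 2 N and x of thick_mid in the frame of vial_mid below 0.046 m).
3. all four sinkers have dropped into the tray (x of thick_mid in the frame of tray between -0.044 and 0.044 m and y of thick_mid in the frame of tray between -0.054 and 0.054 m and z of thick_mid in the frame of tray between -0.003 and 0.02 m and x of thin_a_mid in the frame of tray between -0.044 and 0.044 m and y of thin_a_mid in the frame of tray between -0.054 and 0.054 m and z of thin_a_mid in the frame of tray between -0.003 and 0.02 m and x of thin_b_mid in the frame of tray between -0.044 and 0.044 m and y of thin_b_mid in the frame of tray between -0.054 and 0.054 m and z of thin_b_mid in the frame of tray between -0.003 and 0.02 m and x of thin_c_mid in the frame of tray between -0.044 and 0.044 m and y of thin_c_mid in the frame of tray between -0.054 and 0.054 m and z of thin_c_mid in the frame of tray between -0.003 and 0.02 m), for 0.2 s.
At the end, for the whole second after the job is handed in: All four sinkers lie at rest in the tray (centres within its outline, under 20 mm above its floor); the vial lies at rest down in its own notches, within 15 mm of where it began and within 7 degrees of the rack's direction, either way round (all of step 3 and linear speed of each of thick, thin_a, thin_b, thin_c, vial below 0.03 m/s and distance of vial_mid from where it was at the start of the episode below 0.015 m and z of vial_mid in the frame of rack_mid below 0.0155 m and angle between the x axis of vial_mid and the x axis of rack_mid, either way round below 0.12 rad); the robot touches nothing.
It fails at once if another vial, spool, cap, bobbin, mug, jar or the wax moved by over 25 mm (capped vials 20 mm) (distance of any of vial_black_mid, vial_green_mid from where it was at the start of the episode above 0.02 m or distance of any of spool_red_mid, spool_olive_mid, cap_mid, bobbin_mid, mug, jar, wax from where it was at the start of the episode above 0.025 m).
It fails at once if a sinker lies on the table (height (world z) of any of thick_mid, thin_a_mid, thin_b_mid, thin_c_mid below 0.0115 m).
It fails at once if the hand or arm bumps the vise (over 3 N) (contact force between any of the fingers, the arm and vise above 3 N).
It also fails if it takes over 58 s, if anything falls off the work surface, if the arm or the gripper's body presses on something with over 40 N, if the wrist force passes 120 N, or if a joint passes its speed limit or range.

## Working session

There is one attempt and no reset: what is moved stays moved. The work goes in short steps, Python scripts to look and compute and a tool call to move; the robot and the scene stay as the last step left them, time stands still between calls to the robot, and variables do not carry over. Pictures are saved under pics/ and viewed, and the job is handed in when it is done.

Besides the shell and the picture viewer there is one more tool, called after "Emit:" by a JSON object that holds its "fn" and its "kwargs", one argument or row to a line. drive_tool: Moves the arm, as the interface text tells. Its arguments: {"type":"object","properties":{"commands":{"type":"array","items":{"type":"number"}},"gripper":{"type":"number"},"force":{"type":"number"}},"required":["commands"]}

```bash
mkdir -p pics; ls; python3 - <<'E'
from plant import manip, vision, ticket
import cv2, numpy as np
s=manip.sense(); print(s)
for n in ("scene","top"):
    c=vision.camera(n); cv2.imwrite(f"pics/{n}0.png",c["pixels"][:,:,::-1])
    print(n,{k:(np.round(v,4).tolist() if k!="pixels" else 0) for k,v in c.items()})
print(manip.grip_point_offset)
E
```

```text
pics
{'time': 0.0, 'joint_positions': array([-1.40358466e+00,  1.24465124e-01,  1.65169052e+00, -1.40038712e-05,
        1.36745872e+00, -8.26306102e-02]), 'qvel': array([ 0.00021674, -0.00024136, -0.00096965,  0.00197115,  0.00070322,
        0.00093632]), 'joint_torque': array([-2.22441609e-03, -4.23616791e+01, -3.65453446e+01, -2.91077617e-05,
        6.98886797e-03,  1.04234735e-05]), 'ee_pos': array([ 0.16056067, -0.62923041,  0.23006911]), 'ee_rot': array([-2.47984451e+00,  1.92651003e+00,  2.35204572e-03]), 'contact_force': array([ 0.45094034, -1.33858652,  0.57923597]), 'torque': array([-0.01180469, -0.00825817, -0.03928666]), 'finger_gap': 0.08585569569022646}
scene {'pixels': 0, 'fx': 529.9446, 'fy': 529.9446, 'cx': 280.7559, 'cy': 210.4146, 'k1': -0.179, 'R': [[-0.4174, 0.9085, -0.0191], [0.5786, 0.2495, -0.7765], [-0.7007, -0.3352, -0.6298]], 't': [0.2295, -0.202, 2.0958]}
top {'pixels': 0, 'fx': 459.1314, 'fy': 459.1314, 'cx': 278.0477, 'cy': 211.7434, 'k1': 0.0181, 'R': [[-0.0027, -0.9998, 0.0221], [-0.9821, -0.0015, -0.1886], [0.1886, -0.0222, -0.9818]], 't': [-0.0065, 0.5283, 1.364]}
0.0187
```

View pics/scene0.png

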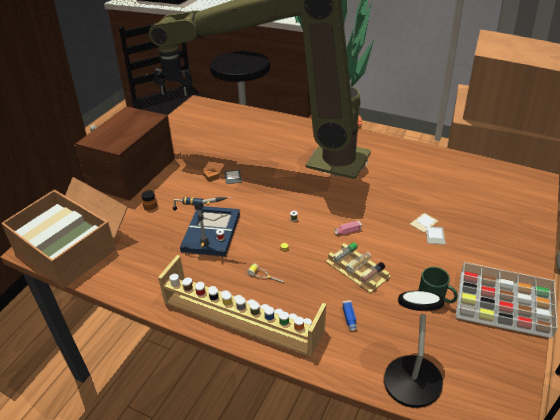

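View pics/top0.png

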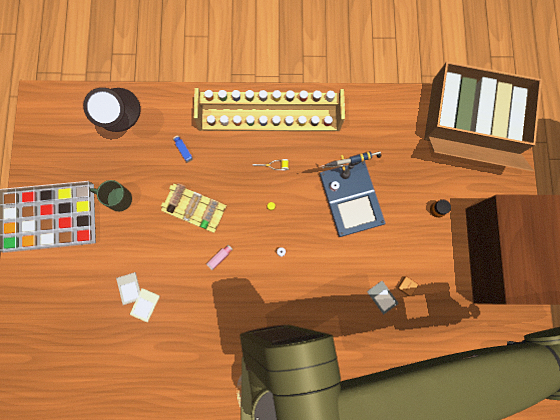

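```bash
python3 - <<'E'
import cv2, numpy as np
a=cv2.imread('pics/top0.png'); b=cv2.imread('pics/scene0.png')
r=cv2.resize(a[170:245,150:240],None,fx=6,fy=6,interpolation=cv2.INTER_CUBIC)
v=cv2.resize(a[135:245,300:400],None,fx=5,fy=5,interpolation=cv2.INTER_CUBIC)
cv2.imwrite('pics/z_rack.png',r);cv2.imwrite('pics/z_vise.png',v)
cv2.imwrite('pics/z_scr.png',cv2.resize(b[230:300,315:400],None,fx=7,fy=7,interpolation=cv2.INTER_CUBIC))
cv2.imwrite('pics/z_scv.png',cv2.resize(b[180:265,160:260],None,fx=7,fy=7,interpolation=cv2.INTER_CUBIC))
E
```

```text
(no output)
```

View pics/z_rack.png

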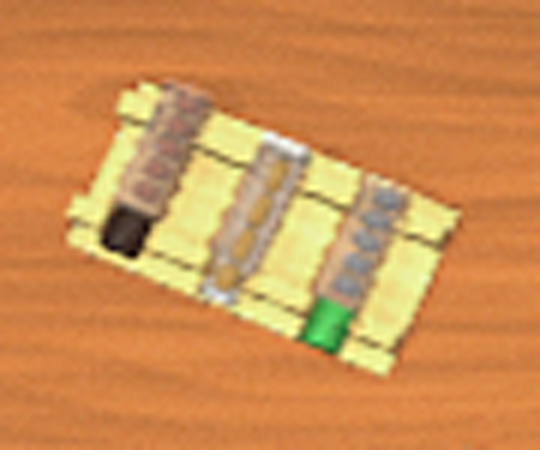

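View pics/z_vise.png

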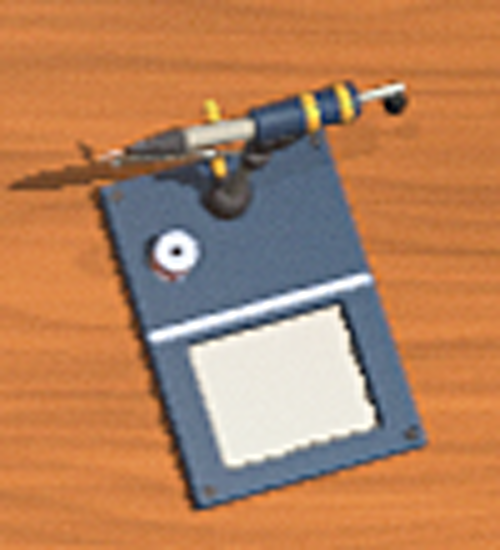

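View pics/z_scr.png

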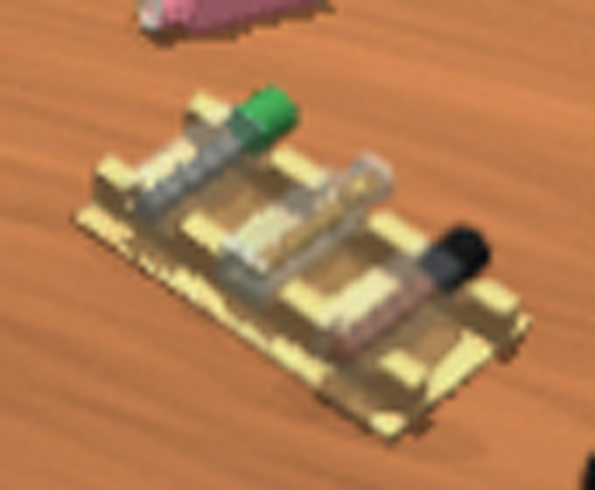

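View pics/z_scv.png

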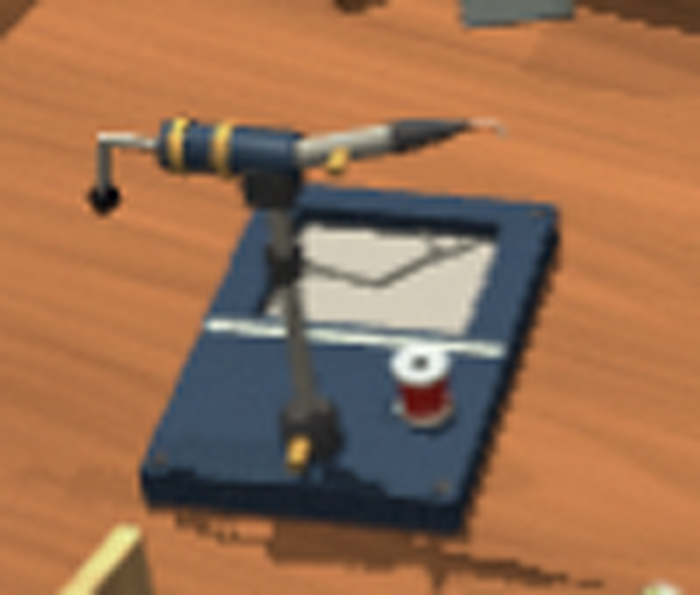

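```bash
cat > h.py <<'E'
import numpy as np, cv2
from scipy.optimize import least_squares
from scipy.spatial.transform import Rotation as Ro
def proj(c,X):
    X=np.atleast_2d(X); C=X@np.array(c["R"]).T+np.array(c["t"])
    s=C[:,:2]/C[:,2:]; r2=(s**2).sum(1,keepdims=True); s=s*(1+c["k1"]*r2)
    return np.c_[c["fx"]*s[:,0]+c["cx"],c["fy"]*s[:,1]+c["cy"]]
def back(c,uv,z):
    d=np.array([(uv[0]-c["cx"])/c["fx"],(uv[1]-c["cy"])/c["fy"]]); s=d.copy()
    for _ in range(20): s=d/(1+c["k1"]*(s@s))
    R=np.array(c["R"]); o=-R.T@np.array(c["t"]); r=R.T@np.r_[s,1]
    return o+r*(z-o[2])/r[2]
def pl(p,L):
    L=np.asarray(L,float); c,s=np.cos(p[2]),np.sin(p[2])
    return np.c_[p[0]+c*L[:,0]-s*L[:,1],p[1]+s*L[:,0]+c*L[:,1],L[:,2]]
E
python3 - <<'E'
from h import *
from plant import vision
T=vision.camera("top");S=vision.camera("scene")
import pickle
pickle.dump((T,S),open('cams.pkl','wb'))
def fit(items,p0):
    def f(p): return np.concatenate([(proj(c,pl(p,[L]))[0]-uv) for c,uv,L in items])
    r=least_squares(f,p0,loss='soft_l1'); print(np.round(r.x,4)); print(np.round(r.fun.reshape(-1,2),1).tolist()); return r.x
zt=lambda u,v:(300+u/5-.4,135+v/5-.4); zs=lambda u,v:(160+u/7-.43,180+v/7-.43)
h=.022
v=fit([(T,zt(200,505),(-.06,.075,h)),(T,zt(427,440),(-.06,-.075,h)),(T,zt(100,185),(.155,.075,h)),
 (S,zs(558,207),(-.06,.075,h)),(S,zs(465,505),(.155,.075,h)),(S,zs(145,470),(.155,-.075,h))],[.55,-.2,.3])
rt=lambda u,v:(150+u/6-.4,170+v/6-.4); rs=lambda u,v:(315+u/7-.43,230+v/7-.43)
h=.005
r=fit([(T,rt(460,212),(.048,-.092,h)),(T,rt(388,375),(-.048,-.092,h)),(T,rt(68,240),(-.048,.092,h)),(T,rt(135,83),(.048,.092,h)),
 (S,rs(75,215),(.048,-.092,h)),(S,rs(390,440),(.048,.092,h)),(S,rs(530,320),(-.048,.092,h))],[.5,.2,-.4])
# overlay
def over(c,zoff,zsz,k,segs,name):
    im=cv2.resize(c["pixels"][zoff[1]:zoff[1]+zsz[1],zoff[0]:zoff[0]+zsz[0],::-1],None,fx=k,fy=k,interpolation=cv2.INTER_CUBIC)
    for p,L in segs:
        q=((proj(c,pl(p,L))-zoff+.5)*k).astype(np.int32); cv2.polylines(im,[q],True,(0,0,255),1)
    cv2.imwrite(name,im)
def rect(x0,x1,y0,y1,z): return [(x0,y0,z),(x1,y0,z),(x1,y1,z),(x0,y1,z)]
segs=[(v,rect(-.06,.155,-.075,.075,.022)),(v,rect(-.042,.042,-.052,.052,.022)),(v,rect(-.042,.042,-.052,.052,.010)),
(r,rect(-.048,.048,-.092,.092,.005)),(r,rect(-.036,-.024,-.092,.092,.026)),(r,rect(.024,.036,-.092,.092,.026)),(r,rect(-.045,.045,-.012,.012,.042))]
over(T,(300,135),(100,110),6,segs,'pics/o1.png');over(S,(160,180),(100,85),7,segs,'pics/o2.png')
over(T,(150,170),(90,75),7,segs,'pics/o3.png');over(S,(315,230),(85,70),8,segs,'pics/o4.png')
for n,uv in dict(mouth=rt(219,293),back=rt(287,144)).items(): print(n,back(T,uv,.040 if n=='mouth' else .042))
print(pl(r,[(0,0,.03),(-.045,0,.03),(.045,0,.03)]), pl(v,[(0,0,.01),(0,.052,.022),(0,-.052,.022),(.125,0,.19)]))
E
```

```text
[ 0.5357 -0.2545  0.2835]
[[0.0, 0.4], [-0.0, 0.1], [-0.5, 0.4], [0.1, 0.0], [-0.6, 0.0], [-0.4, 0.8]]
[ 0.5503  0.2601 -0.3922]
[[0.1, -0.2], [-0.2, 0.2], [-0.3, 0.7], [1.3, -0.3], [-0.2, 0.5], [0.1, -0.3], [0.4, 0.3]]
mouth [0.50886822 0.27619083 0.04      ]
back [0.58693375 0.24352887 0.042     ]
[[0.55032582 0.26006392 0.03      ]
 [0.50874295 0.27726466 0.03      ]
 [0.59190868 0.24286319 0.03      ]] [[ 0.53570222 -0.25453935  0.01      ]
 [ 0.5211553  -0.20461553  0.022     ]
 [ 0.55024913 -0.30446316  0.022     ]
 [ 0.65571139 -0.2195708   0.19      ]]
```

View pics/o1.png

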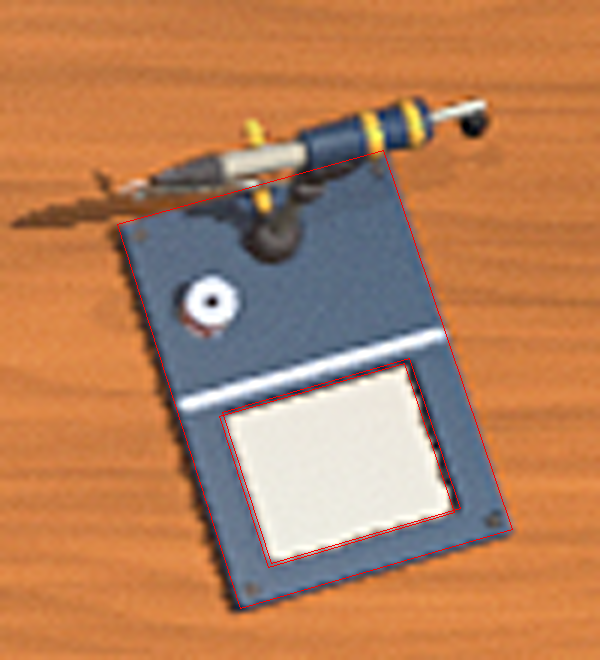

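View pics/o3.png

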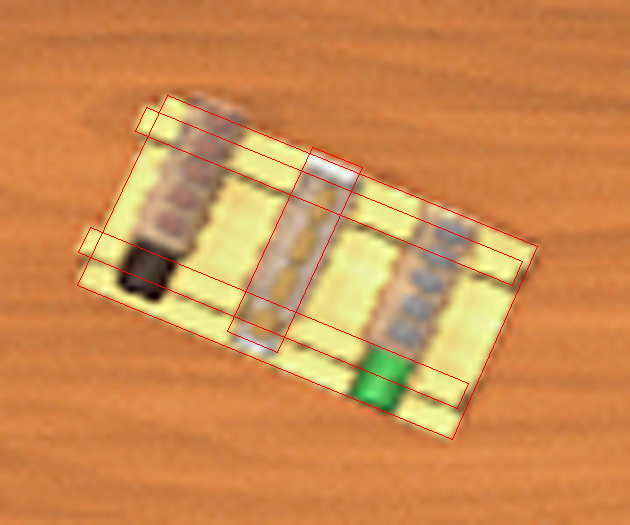

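View pics/o4.png

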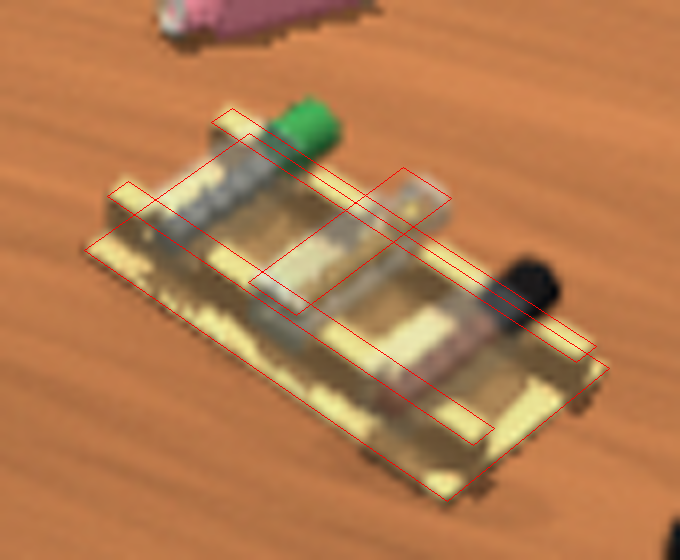

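Emit:
{"fn": "drive_tool", "kwargs": {
  "commands": [0.33,0.77,0,0,0,1,0.33,0.77,0,0,0,1,0.33,0.77,0,0,0,1,0.33,0.77,0,0,0,1,0.33,0.77,0,0,0,1],
  "gripper": 0.45,
  "force": 60
}}

```text
time: 0.82
ee_pos: [0.2268, -0.4719, 0.2285]
ee_rot: [-2.844, 1.328, 0.005]
contact_force: [1.0, 0.1, -0.4]
finger_gap: 0.0472
```

Emit:
{"fn": "drive_tool", "kwargs": {
  "commands": [0.33,0.77,0,0,0,1,0.33,0.77,0,0,0,1,0.33,0.77,0,0,0,1,0.33,0.77,0,0,0,1,0.33,0.77,0,0,0,1]
}}

```text
time: 1.45
ee_pos: [0.294, -0.312, 0.2276]
ee_rot: [-3.069, 0.66, 0.006]
contact_force: [0.3, -0.9, -0.3]
finger_gap: 0.047
```

Emit:
{"fn": "drive_tool", "kwargs": {
  "commands": [0.33,0.77,0,0,0,1,0.33,0.77,0,0,0,1,0.33,0.77,0,0,0,1,0.33,0.77,0,0,0,1,0.33,0.77,0,0,0,1]
}}

```text
time: 2.08
ee_pos: [0.361, -0.1523, 0.2272]
ee_rot: [-3.14, -0.042, 0.005]
contact_force: [0.3, -0.2, 0.7]
finger_gap: 0.0472
```

Emit:
{"fn": "drive_tool", "kwargs": {
  "commands": [0.33,0.77,0,0,0,1,0.33,0.77,0,0,0,1,0.33,0.77,0,0,0,1,0.33,0.77,0,0,0,1,0.33,0.77,0,0,0,1]
}}

```text
time: 2.7
ee_pos: [0.428, 0.0074, 0.227]
ee_rot: [3.052, 0.743, -0.003]
contact_force: [0.3, -0.1, -0.2]
finger_gap: 0.0469
```

Emit:
{"fn": "drive_tool", "kwargs": {
  "commands": [0.33,0.77,0,0,0,1,0.33,0.77,0,0,0,1,0.33,0.77,0,0,0,1,0.33,0.77,0,0,0,1,0.33,0.77,0,0,0,1]
}}

```text
time: 3.32
ee_pos: [0.4949, 0.1672, 0.2263]
ee_rot: [2.807, 1.409, -0.003]
contact_force: [-0.3, -0.4, 0.0]
finger_gap: 0.0469
```

Emit:
{"fn": "drive_tool", "kwargs": {
  "commands": [0.48,0.76,0,0,0,0.95,0.48,0.76,0,0,0,0.95,0.47,0.76,0,0,0,0.95,0,0,-0.5,0,0,0,0,0,-0.5,0,0,0]
}}

```text
time: 3.95
ee_pos: [0.5538, 0.2632, 0.1847]
ee_rot: [2.6, 1.759, -0.001]
contact_force: [-0.1, -0.2, 0.6]
finger_gap: 0.0472
```

```bash
python3 - <<'E'
from h import *
from plant import manip,vision
for n in("top","scene"):
    c=vision.camera(n)
    if n=="top": a=cv2.resize(c["pixels"][160:270,130:260,::-1],None,fx=5,fy=5,interpolation=cv2.INTER_CUBIC)
    else: a=cv2.resize(c["pixels"][170:300,290:420,::-1],None,fx=5,fy=5,interpolation=cv2.INTER_CUBIC)[:600]
    cv2.imwrite(f"pics/{n}1.png",a)
s=manip.sense();R=Ro.from_rotvec(s["ee_rot"]).as_matrix();print(s["ee_pos"],np.round(R,3),s["joint_positions"],np.arctan2(R[1,0],R[0,0]))
E
```

```text
[0.55209405 0.26219167 0.18223578] [[ 0.372  0.928 -0.005]
 [ 0.928 -0.372 -0.004]
 [-0.005 -0.003 -1.   ]] [ 0.35644643  0.0781629   1.78357451 -0.002043    1.28571662 -0.83221043] 1.189245305774457
```

View scene.

View pics/scene1.png

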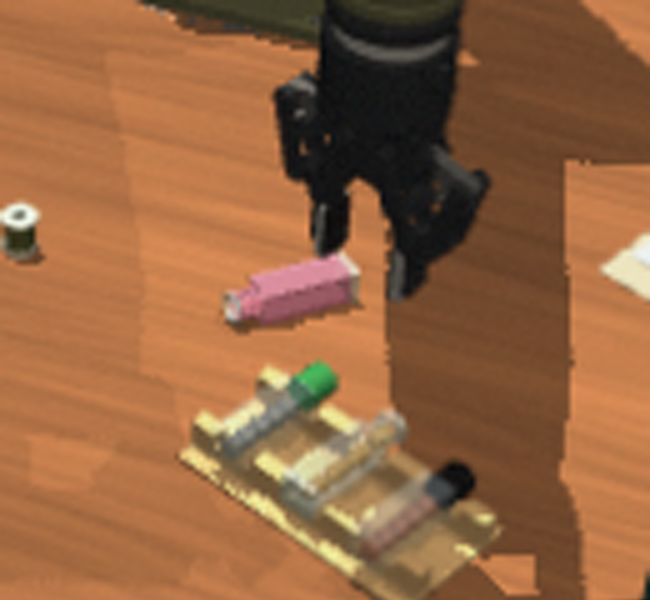

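View pics/top1.png

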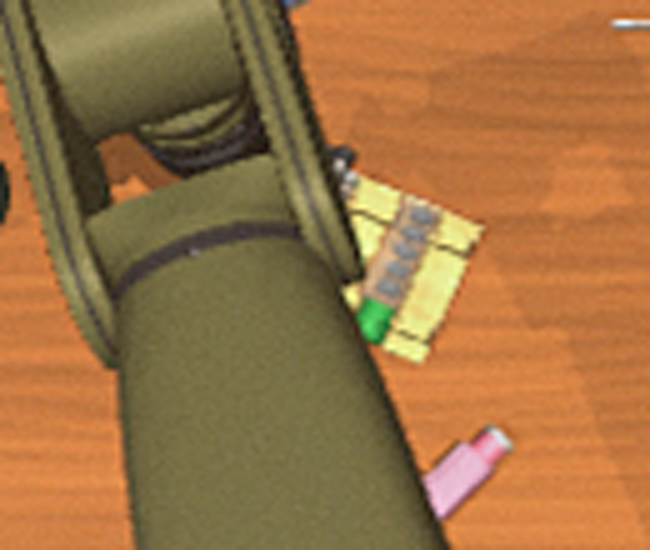

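Emit:
{"fn": "drive_tool", "kwargs": {
  "commands": [0,-0.08,-1,0,0,-0.12,0,0,-1,0,0,0,0,0,-0.8,0,0,0,0,0,-0.1,0,0,0]
}}

```text
time: 4.55
ee_pos: [0.5511, 0.2555, 0.0647]
ee_rot: [2.615, 1.738, -0.007]
contact_force: [0.1, -0.5, 0.3]
finger_gap: 0.0472
```

```bash
python3 - <<'E'
from h import *
from plant import manip,vision
c=vision.camera("scene")
a=cv2.resize(c["pixels"][190:300,310:420,::-1],None,fx=5.4,fy=5.4,interpolation=cv2.INTER_CUBIC)
cv2.imwrite(f"pics/scene2.png",a)
s=manip.sense();R=Ro.from_rotvec(s["ee_rot"]).as_matrix();print(s["ee_pos"],np.arctan2(R[1,0],R[0,0]))
E
```

```text
[0.55201242 0.25584415 0.06593561] 1.173450659189223
```

View pics/scene2.png

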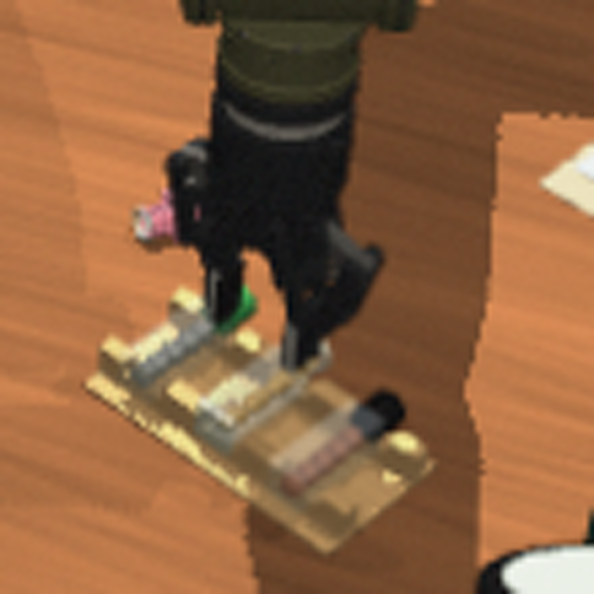

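Emit:
{"fn": "drive_tool", "kwargs": {
  "commands": [0,0.06,-0.6,0,0,0,0,0,-0.5,0,0,0,0,0,-0.22,0,0,0]
}}

```text
time: 4.97
ee_pos: [0.5564, 0.259, 0.0183]
ee_rot: [2.613, 1.735, 0.013]
contact_force: [0.7, 0.2, 0.3]
finger_gap: 0.0471
```

Emit:
{"fn": "drive_tool", "kwargs": {
  "commands": [-0.1,0,-0.12,0,0,0,0,0,0,0,0,0]
}}

```text
time: 5.22
ee_pos: [0.5527, 0.2591, 0.014]
ee_rot: [2.613, 1.735, 0.015]
contact_force: [0.6, 0.6, 0.6]
finger_gap: 0.0472
```

Emit:
{"fn": "drive_tool", "kwargs": {
  "commands": [0,0,0,0,0,0,0,0,0,0,0,0,0,0,0,0,0,0,0,0,0,0,0,0],
  "gripper": 1,
  "force": 80
}}

```text
time: 5.72
ee_pos: [0.5536, 0.2595, 0.0155]
ee_rot: [2.613, 1.734, 0.019]
contact_force: [-0.7, -0.3, -0.8]
finger_gap: 0.0228
```

Emit:
{"fn": "drive_tool", "kwargs": {
  "commands": [0,0,0.5,0,0,0,0,0,1,0,0,0,0,0,1,0,0,0,0,0,1,0,0,0,0,0,1,0,0,0]
}}

```text
time: 6.35
ee_pos: [0.5504, 0.2582, 0.2014]
ee_rot: [2.614, 1.735, 0.01]
contact_force: [0.9, -0.4, -1.2]
finger_gap: 0.0224
```

```bash
python3 - <<'E'
from h import *
from plant import manip,vision
c=vision.camera("scene")
cv2.imwrite(f"pics/scene3.png",cv2.resize(c["pixels"][150:300,290:420,::-1],None,fx=4,fy=4,interpolation=cv2.INTER_CUBIC))
s=manip.sense();R=Ro.from_rotvec(s["ee_rot"]).as_matrix();print(s["ee_pos"],np.arctan2(R[1,0],R[0,0]),R.round(3),s["joint_positions"],s["contact_force"])
E
```

```text
[0.55355726 0.25944911 0.2090153 ] 1.1721567470200192 [[ 0.388  0.921  0.018]
 [ 0.922 -0.388  0.004]
 [ 0.011  0.015 -1.   ]] [ 0.35167935  0.0437992   1.77345558 -0.00269603  1.3061415  -0.81971662] [1.6943816  1.68902581 3.31937942]
```

View pics/scene3.png

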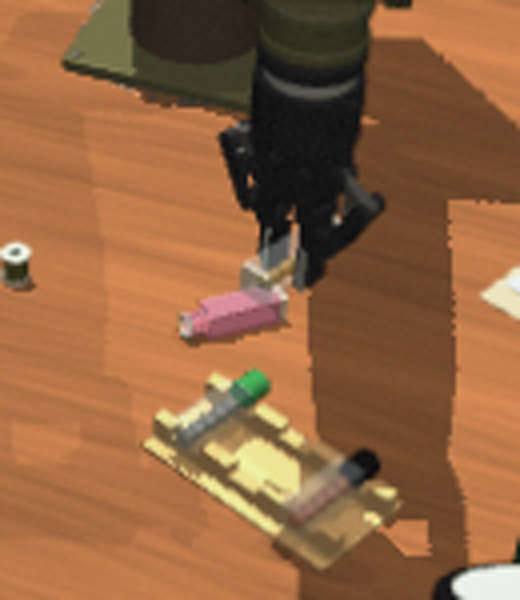

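Emit:
{"fn": "drive_tool", "kwargs": {
  "commands": [-0.27,-0.95,0,0,0,-0.64,-0.27,-0.95,0,0,0,-0.64,-0.27,-0.95,0,0,0,-0.64,-0.27,-0.95,0,0,0,-0.64,-0.27,-0.95,0,0,0,-0.64]
}}

```text
time: 7.02
ee_pos: [0.5001, 0.0671, 0.2188]
ee_rot: [2.822, 1.344, 0.047]
contact_force: [1.3, -0.1, -1.6]
finger_gap: 0.0227
```

Emit:
{"fn": "drive_tool", "kwargs": {
  "commands": [-0.27,-0.95,0,0,0,-0.64,-0.27,-0.95,0,0,0,-0.64,-0.27,-0.95,0,0,0,-0.64,0.1,-0.95,0,0,0,-0.64,0.1,-0.95,0,0,0,-0.64]
}}

```text
time: 7.65
ee_pos: [0.4736, -0.1288, 0.2247]
ee_rot: [2.976, 0.922, 0.055]
contact_force: [0.7, -0.5, -2.1]
finger_gap: 0.0229
```

Emit:
{"fn": "drive_tool", "kwargs": {
  "commands": [0.3,-0.95,0,0,0,-0.64,0.3,-0.95,0,0,0,-0.64,0.3,-0.95,0,0,0,-0.64,0.3,-0.95,0,0,0,-0.64,0.3,-0.95,0,0,0,-0.64]
}}

```text
time: 8.28
ee_pos: [0.5345, -0.3257, 0.2308]
ee_rot: [3.068, 0.48, 0.059]
contact_force: [0.8, 0.2, -1.7]
finger_gap: 0.0225
```

```bash
cat > st.py <<'E'
from h import *
from plant import manip
s=manip.sense();R=Ro.from_rotvec(s["ee_rot"]).as_matrix();P=s["ee_pos"]
ct,st=np.cos(.2835),np.sin(.2835);a=np.array([ct,st,0]);e=np.array([-st,ct,0]);z=np.array([0,0,1.])
O=np.array([.5357,-.2545,0])
q=np.sqrt(.5);m=q*e-q*z;tz=-q*e-q*z
Rt=np.c_[a,-m,tz]
mo=P+R@[0,-.0513,-.0145]
f=lambda X:np.round([(X-O)@a,(X-O)@e,X[2]],4)
print("t",s["time"],"TCP world",P.round(4),"tray",f(P),"mouth tray",f(mo),"lowrim",f(mo+.0115*R[:,2]),"q",s["joint_positions"].round(2),"F",s["contact_force"].round(1),"gap",s["finger_gap"])
T=O-.005*a-.090*e+.056*z
print("to contact TCP: shift/40mm",((T-P)/.04).round(2),"rot/5deg",(Ro.from_matrix(Rt@R.T).as_rotvec()/np.radians(5)).round(2),"mouth down deg",np.degrees(np.arcsin(R[2,1])).round(1))
E
python3 st.py
```

```text
t 8.275 TCP world [ 0.5345 -0.3257  0.2308] tray [-0.0211 -0.0681  0.2308] mouth tray [-0.0229 -0.0162  0.2432] lowrim [-0.0225 -0.0167  0.2317] q [-0.63  0.04  1.74  0.    1.31 -0.94] F [ 0.8  0.2 -1.7] gap 0.02250220455776042
to contact TCP: shift/40mm [ 0.54 -0.41 -4.37] rot/5deg [-8.25 -2.17 -0.44] mouth down deg 2.4
```

Emit:
{"fn": "drive_tool", "kwargs": {
  "commands": [0.06,-0.05,-0.25,-0.92,-0.24,-0.05,0.06,-0.05,-0.25,-0.92,-0.24,-0.05,0.06,-0.05,-0.25,-0.92,-0.24,-0.05,0.06,-0.05,-0.25,-0.92,-0.24,-0.05,0.06,-0.05,-0.25,-0.92,-0.24,-0.05]
}}

```text
time: 8.9
ee_pos: [0.5481, -0.3417, 0.1864]
ee_rot: [2.644, 0.383, 0.119]
contact_force: [-0.3, -0.2, -0.8]
finger_gap: 0.0227
```

Emit:
{"fn": "drive_tool", "kwargs": {
  "commands": [0.06,-0.05,-0.25,-0.92,-0.24,-0.05,0.06,-0.05,-0.25,-0.92,-0.24,-0.05,0.06,-0.05,-0.25,-0.92,-0.24,-0.05,0.06,-0.05,-0.25,-0.92,-0.24,-0.05,0,0,0,0,0,0]
}}

```text
time: 9.52
ee_pos: [0.5576, -0.3486, 0.1489]
ee_rot: [2.306, 0.317, 0.155]
contact_force: [-0.2, 1.0, -1.2]
finger_gap: 0.0226
```

```bash
python3 st.py; python3 - <<'E'
from h import *
from plant import vision
for n in("top","scene"):
    c=vision.camera(n)
    a=c["pixels"][130:260,290:420,::-1] if n=="top" else c["pixels"][150:270,140:280,::-1]
    cv2.imwrite(f"pics/{n}4.png",cv2.resize(a,None,fx=4.6,fy=4.6,interpolation=cv2.INTER_CUBIC))
E
```

```text
t 9.525 TCP world [ 0.5576 -0.3486  0.1489] tray [-0.0053 -0.0965  0.1489] mouth tray [-0.0047 -0.0509  0.1214] lowrim [-0.0047 -0.0593  0.1135] q [-0.4   0.02  2.07 -0.99  0.73 -0.02] F [-0.2  1.  -1.2] gap 0.02258149481633764
to contact TCP: shift/40mm [-0.04  0.16 -2.32] rot/5deg [0.33 0.24 0.06] mouth down deg 46.9
```

View pics/scene4.png

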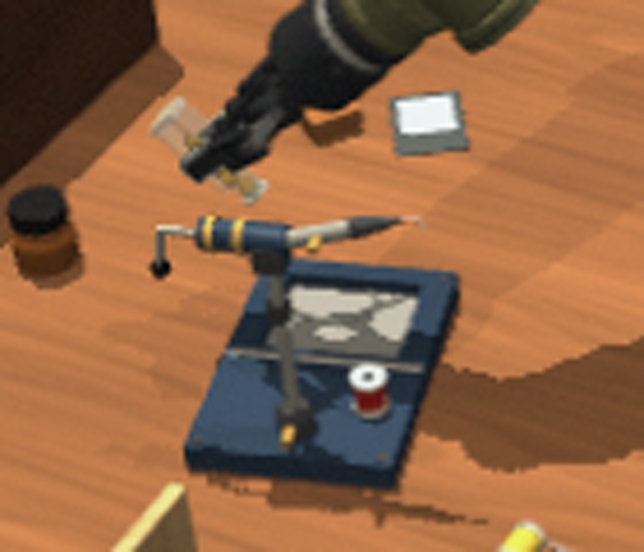

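View pics/top4.png

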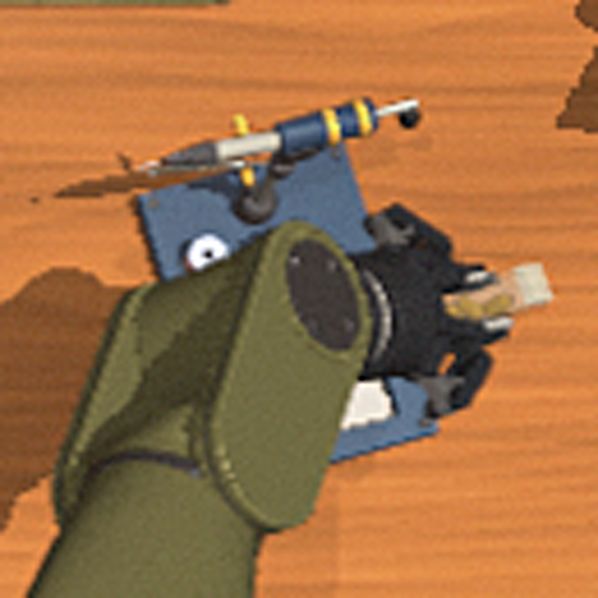

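```bash
cat >> st.py <<'E'
import pickle
Tc,Sc=pickle.load(open('cams.pkl','rb'))
E
python3 - <<'E'
from st import *
print("mouth scene px",proj(Sc,mo),"seen",140+257/4.6,150+193/4.6)
ft=P+R@[0,-.0063+.045,-.0145]; print("foot top px",proj(Tc,ft),"seen",290+540/4.6,130+285/4.6,"scene",proj(Sc,ft),"seen",140+172/4.6,150+118/4.6)
for u in((300,222),(360,270),(255,240)):
  for h in(.3,.4,.45): print(u,h,f(back(Tc,(290+u[0]/4.6,130+u[1]/4.6),h)))
E
```

```text
t 9.625 TCP world [ 0.5592 -0.3499  0.1521] tray [-0.0042 -0.0982  0.1521] mouth tray [-0.0035 -0.0526  0.1244] lowrim [-0.0034 -0.0611  0.1166] q [-0.41  0.02  2.06 -0.99  0.73 -0.02] F [ 0.5  0.7 -0.7] gap 0.022893936410397157
to contact TCP: shift/40mm [-0.08  0.19 -2.4 ] rot/5deg [0.35 0.29 0.06] mouth down deg 47.1
mouth scene px [[195.95000054 192.69391803]] seen 195.8695652173913 191.95652173913044
foot top px [[406.71920363 190.44486119]] seen 407.3913043478261 191.95652173913044 scene [[175.56553584 174.89111848]] seen 177.3913043478261 175.65217391304347
(300, 222) 0.3 [0.0466 0.0434 0.3   ]
(300, 222) 0.4 [0.0263 0.0698 0.4   ]
(300, 222) 0.45 [0.0161 0.0831 0.45  ]
(360, 270) 0.3 [0.0111 0.0198 0.3   ]
(360, 270) 0.4 [-0.0061  0.0484  0.4   ]
(360, 270) 0.45 [-0.0147  0.0626  0.45  ]
(255, 240) 0.3 [0.0437 0.0708 0.3   ]
(255, 240) 0.4 [0.0236 0.0949 0.4   ]
(255, 240) 0.45 [0.0136 0.1069 0.45  ]
```

Emit:
{"fn": "drive_tool", "kwargs": {
  "commands": [-0.1,0.1,-0.7,0.17,0.14,0.03,-0.09,0.1,-0.7,0.17,0.14,0.03,0,0,0,0,0,0]
}}

```text
time: 10.0
ee_pos: [0.5514, -0.3426, 0.0947]
ee_rot: [2.339, 0.33, 0.14]
contact_force: [-0.9, -1.8, -1.0]
finger_gap: 0.0231
```

```bash
python3 st.py
```

```text
t 10.0 TCP world [ 0.5514 -0.3426  0.0947] tray [-0.0096 -0.089   0.0947] mouth tray [-0.0094 -0.0424  0.0688] lowrim [-0.0094 -0.0505  0.0606] q [-0.41  0.08  2.09 -1.03  0.69  0.05] F [-0.9 -1.8 -1. ] gap 0.023099223833714287
to contact TCP: shift/40mm [ 0.12  0.01 -0.97] rot/5deg [-0.02  0.03  0.03] mouth down deg 44.9
```

Emit:
{"fn": "drive_tool", "kwargs": {
  "commands": [0,-0.02,-0.6,0,0,0,0,-0.02,-0.6,0,0,0,0,0,0.8,0,0,0,0,0,0,0,0,0]
}}

```text
time: 10.5
ee_pos: [0.5526, -0.3454, 0.078]
ee_rot: [2.338, 0.331, 0.14]
contact_force: [-0.0, 0.4, -1.2]
finger_gap: 0.0228
```

```bash
python3 st.py;  cat > pic.py <<'E'
from h import *
from plant import vision
import sys
k=sys.argv[1]
for n in("top","scene"):
    c=vision.camera(n)
    a=c["pixels"][130:260,290:420,::-1] if n=="top" else c["pixels"][180:270,140:280,::-1]
    cv2.imwrite(f"pics/{n}{k}.png",cv2.resize(a,None,fx=4.6,fy=4.6,interpolation=cv2.INTER_CUBIC))
E
python3 pic.py 5
```

```text
t 10.5 TCP world [ 0.5526 -0.3454  0.078 ] tray [-0.0092 -0.092   0.078 ] mouth tray [-0.0091 -0.0455  0.052 ] lowrim [-0.0091 -0.0536  0.0438] q [-0.41  0.12  2.09 -1.07  0.67  0.1 ] F [-0.   0.4 -1.2] gap 0.022764942395149285
to contact TCP: shift/40mm [ 0.09  0.08 -0.55] rot/5deg [-0.01  0.02  0.02] mouth down deg 45.0
```

View pics/scene5.png

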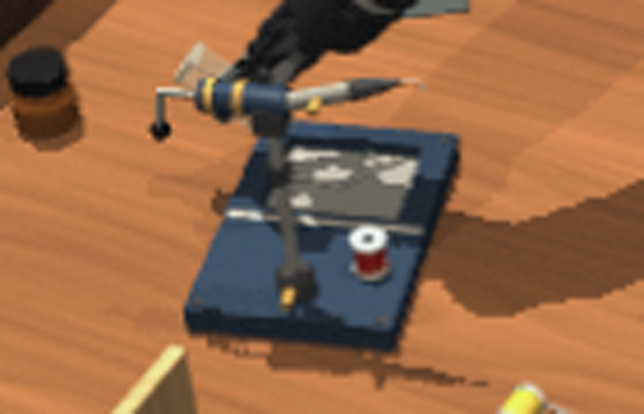

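View pics/top5.png

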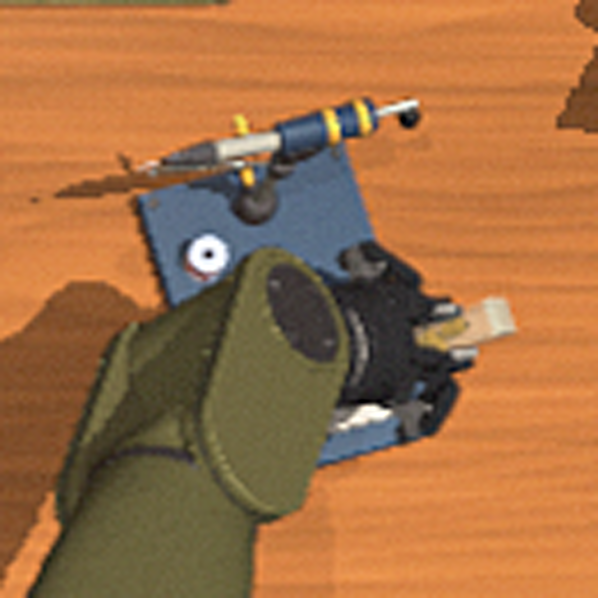

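```bash
python3 - <<'E'
from st import *
for d in(0,.005,.01):
  ft=P+R@[0,-.0063+.045+d,-.0145]; print(d,(proj(Tc,ft)-[290,130])*4.6,(proj(Sc,ft)-[140,180])*4.6)
  for c in ((-.012,-.0265),(.012,-.0265),(-.012,-.0025),(.012,-.0025)):
     print('   ',((proj(Tc,P+R@[c[0],-.0063+.045+d,c[1]])-[290,130])*4.6).round(0))
E
```

```text
t 10.6 TCP world [ 0.5499 -0.3443  0.0741] tray [-0.0114 -0.0902  0.0741] mouth tray [-0.0114 -0.0435  0.0483] lowrim [-0.0114 -0.0516  0.0401] q [-0.41  0.12  2.1  -1.07  0.67  0.1 ] F [ 0.7  0.2 -2.2] gap 0.022627737232106284
to contact TCP: shift/40mm [ 0.15  0.05 -0.45] rot/5deg [-0.05 -0.04  0.03] mouth down deg 44.7
0 [[494.6683208  318.69459915]] [[189.90167663  60.46238477]]
    [[492. 337.]]
    [[480. 302.]]
    [[509. 335.]]
    [[497. 301.]]
0.005 [[501.37625302 316.02727027]] [[184.58352393  56.24683139]]
    [[499. 334.]]
    [[487. 299.]]
    [[516. 333.]]
    [[504. 298.]]
0.01 [[508.11631728 313.34723229]] [[179.25789242  52.02451092]]
    [[506. 332.]]
    [[493. 296.]]
    [[523. 330.]]
    [[511. 295.]]
```

```bash
python3 - <<'E'
from st import *
from plant import vision
ims=[]
for n,c0,(x,y) in(("top",Tc,(370,180)),("scene",Sc,(165,170))):
    c=vision.camera(n); im=cv2.resize(c["pixels"][y:y+40,x:x+50,::-1],None,fx=14,fy=14,interpolation=cv2.INTER_CUBIC)
    for k,yy in enumerate((.0387,-.0303)):
        q=((proj(c0,np.array([P+R@[a_,yy,b] for a_,b in((-.012,-.0265),(.012,-.0265),(.012,-.0025),(-.012,-.0025))]))-[x,y]+.5)*14).astype(np.int32)
        cv2.polylines(im,[q],True,(0,0,255) if k==0 else (255,0,0),1)
    th=np.linspace(0,6.28,30); q=((proj(c0,np.array([P+R@[.0115*np.cos(t),-.0513,-.0145+.0115*np.sin(t)] for t in th]))-[x,y]+.5)*14).astype(np.int32)
    cv2.polylines(im,[q],True,(0,255,0),1)
    cv2.imwrite(f"pics/{n}6.png",im)
E
```

```text
t 10.6 TCP world [ 0.5499 -0.3443  0.0741] tray [-0.0114 -0.0902  0.0741] mouth tray [-0.0114 -0.0435  0.0483] lowrim [-0.0114 -0.0516  0.0401] q [-0.41  0.12  2.1  -1.07  0.67  0.1 ] F [ 0.7  0.2 -2.2] gap 0.022627737232106284
to contact TCP: shift/40mm [ 0.15  0.05 -0.45] rot/5deg [-0.05 -0.04  0.03] mouth down deg 44.7
```

View pics/top6.png

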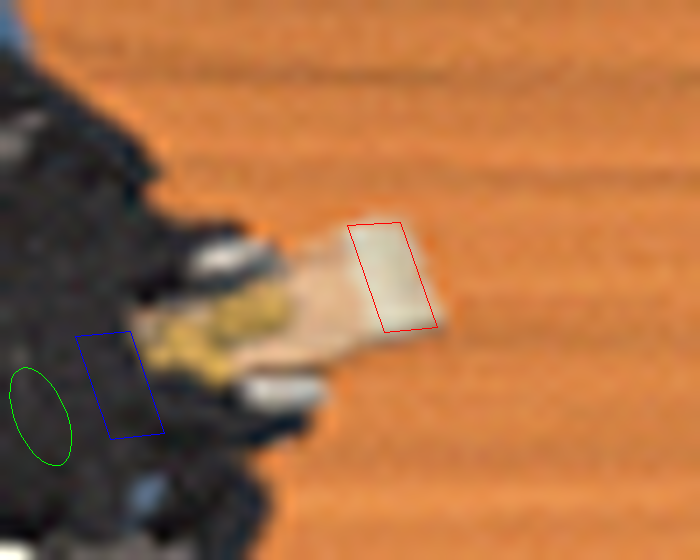

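View pics/scene6.png

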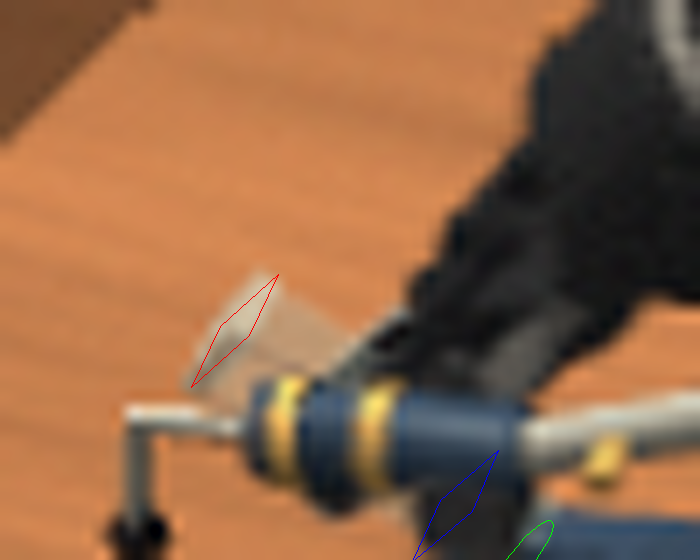

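Emit:
{"fn": "drive_tool", "kwargs": {
  "commands": [0,0,-0.3,0,0,0,0,0,0,0,0,0]
}}

```text
time: 10.95
ee_pos: [0.5486, -0.3437, 0.0591]
ee_rot: [2.343, 0.334, 0.13]
contact_force: [0.2, 0.0, -1.5]
finger_gap: 0.0225
```

Emit:
{"fn": "drive_tool", "kwargs": {
  "commands": [0,0,-0.15,0,0,0,0,0,0,0,0,0]
}}

```text
time: 11.2
ee_pos: [0.5483, -0.3435, 0.0518]
ee_rot: [2.344, 0.335, 0.129]
contact_force: [0.1, 0.6, -0.8]
finger_gap: 0.0227
```

```bash
python3 st.py
```

```text
t 11.2 TCP world [ 0.5483 -0.3435  0.0518] tray [-0.0128 -0.0889  0.0518] mouth tray [-0.0129 -0.0422  0.0261] lowrim [-0.0129 -0.0503  0.0179] q [-0.41  0.16  2.1  -1.11  0.65  0.15] F [ 0.1  0.6 -0.8] gap 0.022744538011793446
to contact TCP: shift/40mm [0.2  0.03 0.11] rot/5deg [-0.07 -0.09  0.03] mouth down deg 44.6
```

Emit:
{"fn": "drive_tool", "kwargs": {
  "commands": [0.07,-0.06,0.4,0,0,0,0.07,-0.06,0.2,0,0,0,0,0,0,0,0,0]
}}

```text
time: 11.58
ee_pos: [0.554, -0.3484, 0.0761]
ee_rot: [2.344, 0.335, 0.129]
contact_force: [0.7, 1.3, -1.4]
finger_gap: 0.0226
```

```bash
python3 st.py
```

```text
t 11.575 TCP world [ 0.554  -0.3484  0.0761] tray [-0.0087 -0.0952  0.0761] mouth tray [-0.0088 -0.0485  0.0504] lowrim [-0.0088 -0.0566  0.0422] q [-0.42  0.13  2.08 -1.06  0.67  0.08] F [ 0.7  1.3 -1.4] gap 0.022578055278662947
to contact TCP: shift/40mm [ 0.05  0.15 -0.5 ] rot/5deg [-0.07 -0.09  0.03] mouth down deg 44.5
```

Emit:
{"fn": "drive_tool", "kwargs": {
  "commands": [0,0,-0.65,0,0,0]
}}

```text
time: 11.7
ee_pos: [0.556, -0.3492, 0.0528]
ee_rot: [2.341, 0.332, 0.135]
contact_force: [-0.1, -0.9, -0.4]
finger_gap: 0.0233
```

```bash
python3 st.py; python3 -c "
from plant import manip; s=manip.sense(); print(s['qvel'].round(2), s['torque'])"
```

```text
t 11.7 TCP world [ 0.556  -0.3492  0.0528] tray [-0.007  -0.0966  0.0528] mouth tray [-0.007  -0.05    0.0269] lowrim [-0.007  -0.0581  0.0188] q [-0.42  0.17  2.08 -1.11  0.65  0.15] F [-0.1 -0.9 -0.4] gap 0.02327889947238427
to contact TCP: shift/40mm [0.   0.17 0.08] rot/5deg [-0.04 -0.03  0.02] mouth down deg 44.7
[-0.    0.4   0.05 -0.46 -0.19  0.59] [ 0.4322297   0.09774698 -0.0114981 ]
```

Emit:
{"fn": "drive_tool", "kwargs": {
  "commands": [0,0,-0.2,0,0,0]
}}

```text
time: 11.82
ee_pos: [0.5555, -0.3491, 0.0441]
ee_rot: [2.341, 0.333, 0.133]
contact_force: [-3.0, 3.2, 7.5]
finger_gap: 0.0227
```

```bash
python3 st.py; python3 -c "
from plant import manip; s=manip.sense(); print(s['qvel'].round(2), s['torque'])"
```

```text
t 11.825 TCP world [ 0.5555 -0.3491  0.0441] tray [-0.0075 -0.0963  0.0441] mouth tray [-0.0074 -0.0497  0.0183] lowrim [-0.0075 -0.0578  0.0101] q [-0.41  0.19  2.09 -1.13  0.64  0.18] F [-3.   3.2  7.5] gap 0.022746637743728867
to contact TCP: shift/40mm [0.02 0.17 0.3 ] rot/5deg [-0.04 -0.05  0.03] mouth down deg 44.7
[ 0.    0.09 -0.02 -0.15 -0.05  0.19] [ 0.24807377  0.42416235 -0.1710861 ]
```

```bash
cat > ov.py <<'E'
from st import *
from plant import vision
import sys
for n,c0,(x,y) in(("top",Tc,(360,180)),("scene",Sc,(165,170))):
    c=vision.camera(n); im=cv2.resize(c["pixels"][y:y+42,x:x+55,::-1],None,fx=14,fy=14,interpolation=cv2.INTER_CUBIC)
    for k,yy in enumerate((.0387,-.0303)):
        q=((proj(c0,np.array([P+R@[a_,yy,b] for a_,b in((-.012,-.0265),(.012,-.0265),(.012,-.0025),(-.012,-.0025))]))-[x,y]+.5)*14).astype(np.int32)
        cv2.polylines(im,[q],True,(0,0,255) if k==0 else (255,0,0),1)
    th=np.linspace(0,6.28,30); q=((proj(c0,np.array([P+R@[.0115*np.cos(t),-.0513,-.0145+.0115*np.sin(t)] for t in th]))-[x,y]+.5)*14).astype(np.int32)
    cv2.polylines(im,[q],True,(0,255,0),1)
    cv2.imwrite(f"pics/{n}{sys.argv[1]}.png",im)
E
python3 ov.py 7
```

```text
t 11.825 TCP world [ 0.5555 -0.3491  0.0441] tray [-0.0075 -0.0963  0.0441] mouth tray [-0.0074 -0.0497  0.0183] lowrim [-0.0075 -0.0578  0.0101] q [-0.41  0.19  2.09 -1.13  0.64  0.18] F [-3.   3.2  7.5] gap 0.022746637743728867
to contact TCP: shift/40mm [0.02 0.17 0.3 ] rot/5deg [-0.04 -0.05  0.03] mouth down deg 44.7
```

View pics/top7.png

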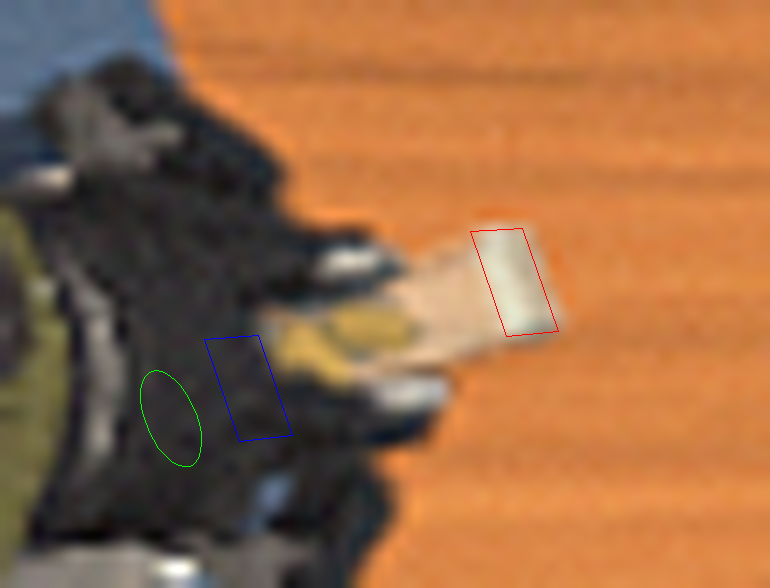

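View pics/scene7.png

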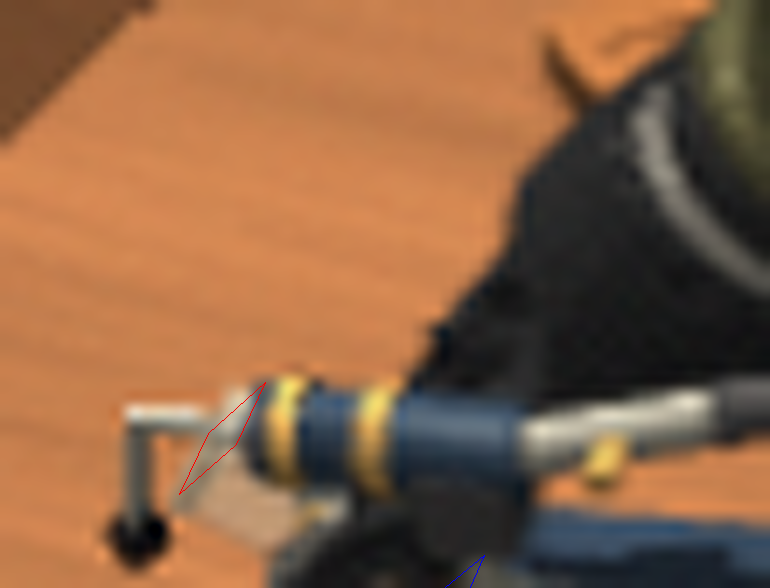

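Emit:
{"fn": "drive_tool", "kwargs": {
  "commands": [0,0,1,0,0,0,0,0,1,0,0,0,0,0,0.5,0,0,0,0,0,0,0,0,0]
}}

```text
time: 12.42
ee_pos: [0.5536, -0.3476, 0.1439]
ee_rot: [2.346, 0.336, 0.129]
contact_force: [0.4, 0.3, -1.1]
finger_gap: 0.0227
```

```bash
sed -i 's/(165,170)/(155,158)/;s/,(360,180)/,(365,170)/' ov.py; python3 ov.py 8
```

```text
t 12.425 TCP world [ 0.5536 -0.3476  0.1439] tray [-0.0089 -0.0944  0.1439] mouth tray [-0.009  -0.0476  0.1183] lowrim [-0.009  -0.0557  0.1101] q [-0.41  0.02  2.06 -0.92  0.74 -0.09] F [ 0.4  0.3 -1.1] gap 0.022732042314378795
to contact TCP: shift/40mm [ 0.06  0.13 -2.2 ] rot/5deg [-0.09 -0.1   0.02] mouth down deg 44.4
```

View pics/scene8.png

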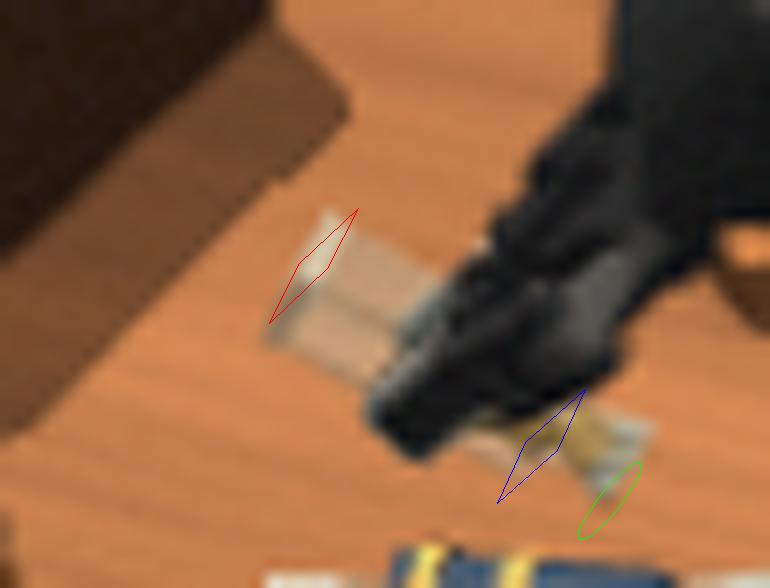

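View pics/top8.png

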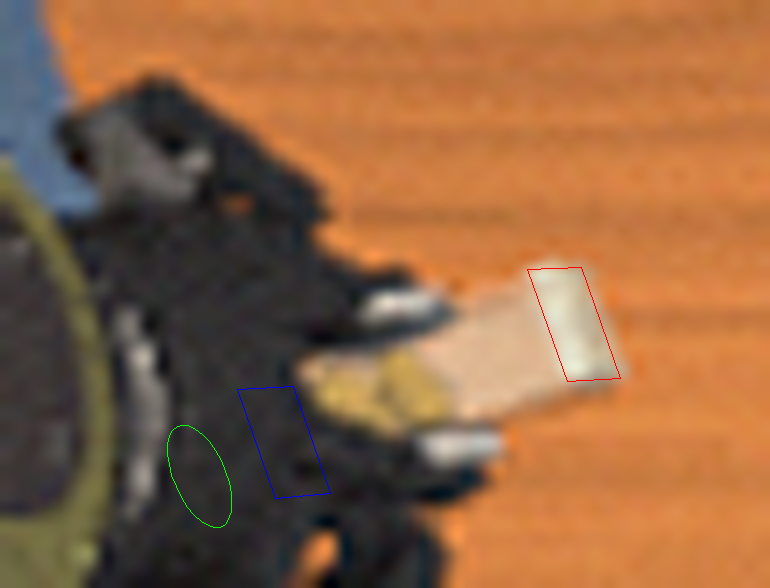

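```bash
cat > fitv.py <<'E'
from st import *
def V(p,loc): # loc in vial frame (x to mouth,y lateral tool x, z up = -toolz)
    th,d,h=p; x=np.array([0,-np.cos(th),-np.sin(th)]); zv=np.array([0,np.sin(th),-np.cos(th)])
    c=np.array([0,0,-.0187+h])  # grip point
    return P+R@(c+(loc[0]+d)*x+loc[2]*zv+np.array([loc[1],0,0]))
def fit(obs):
    g=lambda p:np.concatenate([proj(c,V(p,l))[0]-uv for c,uv,l in obs]+[[ (p[2]-.0)/.004]])
    r=least_squares(g,[0,.006,.0]);print("theta deg",np.degrees(r.x[0]).round(1),r.x.round(4),r.fun.round(2));return r.x
E
python3 - <<'E'
from fitv import *
s_=lambda u,v:(155+u/14-.5,158+v/14-.5);t_=lambda u,v:(365+u/14-.5,170+v/14-.5)
p=fit([(Sc,s_(632,462),(.045,0,0)),(Sc,s_(308,268),(-.045,0,0)),(Tc,t_(575,322),(-.045,0,0)),(Sc,s_(330,212),(-.045,-.012,.012)),(Sc,s_(268,340),(-.045,.012,-.012))])
for l in((.045,0,0),(-.045,0,0)): print(f(V(p,l)))
x=V(p,(.045,0,0))-V(p,(-.045,0,0)); print("down deg",np.degrees(np.arcsin(-x[2]/.09)))
E
```

```text
t 12.525 TCP world [ 0.5523 -0.3471  0.141 ] tray [-0.0099 -0.0936  0.141 ] mouth tray [-0.0101 -0.0467  0.1156] lowrim [-0.0102 -0.0547  0.1073] q [-0.41  0.02  2.06 -0.92  0.74 -0.09] F [-0.5  0.4 -1.9] gap 0.022443913606342687
to contact TCP: shift/40mm [ 0.09  0.12 -2.12] rot/5deg [-0.11 -0.15  0.02] mouth down deg 44.3
theta deg 10.9 [ 0.1895  0.0028 -0.0009] [ 0.37  0.25 -0.32  0.4   0.83  0.4   0.69 -0.1  -0.05 -0.24 -0.23]
[-0.0099 -0.04    0.1287]
[-0.0096 -0.1151  0.1783]
down deg 33.40960629997323
```

Emit:
{"fn": "drive_tool", "kwargs": {
  "commands": [0,0,0,-0.74,-0.28,1,0,0,0,-0.73,-0.33,1,0,0,0,-0.7,-0.38,1,0,0,0,-0.67,-0.42,1,0,0,0,0,0,0],
  "gripper": 1,
  "force": 120
}}

```text
time: 13.15
ee_pos: [0.5445, -0.3407, 0.158]
ee_rot: [2.073, 0.692, 0.349]
contact_force: [0.1, -0.1, -0.4]
finger_gap: 0.0224
```

```bash
cat >> fitv.py <<'E'
def rep(p):
    m_=V(p,(.045,0,0)); x=(m_-V(p,(-.045,0,0)))/.09; dn=np.array([0,0,-1.]); w=dn-(dn@x)*x; w/=np.linalg.norm(w)
    print("VIAL down deg",np.degrees(np.arcsin(-x[2])).round(1),"mouth",f(m_),"lowrim",f(m_+.0115*w),"head yaw rel tray y deg",np.degrees(np.arctan2(-(x@a),x@e)).round(1), "tilt axis", -R[:,0].round(2))
E
python3 -c "
from fitv import *
rep([.19,.0028,-.0009])"; python3 ov.py 9
```

```text
t 13.15 TCP world [ 0.5445 -0.3407  0.158 ] tray [-0.0157 -0.0853  0.158 ] mouth tray [-0.0302 -0.0472  0.1236] lowrim [-0.027  -0.0562  0.1172] q [-0.49 -0.14  2.27 -1.35  0.39  0.01] F [ 0.1 -0.1 -0.4] gap 0.022355897923872357
to contact TCP: shift/40mm [ 0.29 -0.04 -2.55] rot/5deg [ 2.05  0.83 -4.05] mouth down deg 56.0
VIAL down deg 45.1 mouth [-0.0333 -0.0385  0.1352] lowrim [-0.0304 -0.0461  0.127 ] head yaw rel tray y deg 21.0 tilt axis [-0.8  -0.59  0.01]
t 13.15 TCP world [ 0.5445 -0.3407  0.158 ] tray [-0.0157 -0.0853  0.158 ] mouth tray [-0.0302 -0.0472  0.1236] lowrim [-0.027  -0.0562  0.1172] q [-0.49 -0.14  2.27 -1.35  0.39  0.01] F [ 0.1 -0.1 -0.4] gap 0.022355897923872357
to contact TCP: shift/40mm [ 0.29 -0.04 -2.55] rot/5deg [ 2.05  0.83 -4.05] mouth down deg 56.0
```

View pics/scene9.png

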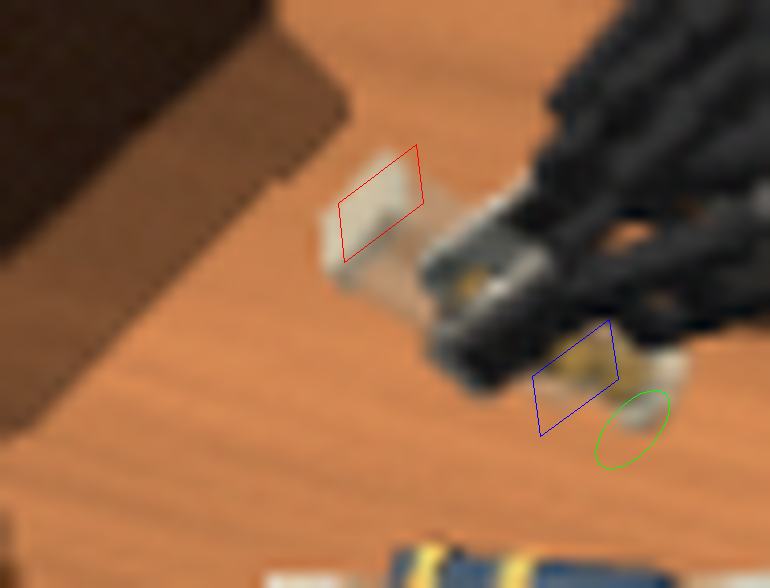

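Emit:
{"fn": "drive_tool", "kwargs": {
  "commands": [0.15,0,0,0.45,0.16,-1,0.15,0,0,0.35,0.16,-1,0.15,0,-0.2,0.3,0.16,-1,0.15,0,-0.2,0.3,0.16,-1,0,0,0,0,0,0]
}}

```text
time: 13.88
ee_pos: [0.5697, -0.3386, 0.1333]
ee_rot: [2.291, 0.324, 0.122]
contact_force: [-0.7, 1.2, -0.7]
finger_gap: 0.022
```

```bash
python3 -c "
from fitv import *
rep([.19,.0028,-.0009])"
```

```text
t 13.875 TCP world [ 0.5697 -0.3386  0.1333] tray [ 0.0091 -0.0902  0.1333] mouth tray [ 0.0091 -0.0449  0.1052] lowrim [ 0.0089 -0.0534  0.0975] q [-0.37  0.07  2.05 -1.04  0.76  0.05] F [-0.7  1.2 -0.7] gap 0.022049499680296025
to contact TCP: shift/40mm [-0.34 -0.09 -1.93] rot/5deg [ 0.54 -0.03  0.1 ] mouth down deg 47.6
VIAL down deg 36.7 mouth [ 0.0093 -0.0374  0.118 ] lowrim [ 0.0093 -0.0443  0.1088] head yaw rel tray y deg 0.1 tilt axis [-0.96 -0.27  0.02]
```

Emit:
{"fn": "drive_tool", "kwargs": {
  "commands": [0.04,-0.13,-0.65,-0.3,-0.08,0,0.04,-0.13,-0.65,-0.3,-0.08,0,0,0,0,0,0,0]
}}

```text
time: 14.25
ee_pos: [0.5726, -0.3485, 0.0786]
ee_rot: [2.236, 0.322, 0.128]
contact_force: [-0.1, -0.2, -1.9]
finger_gap: 0.0224
```

```bash
python3 -c "
from fitv import *
rep([.19,.0028,-.0009])"
```

```text
t 14.25 TCP world [ 0.5726 -0.3485  0.0786] tray [ 0.0091 -0.1005  0.0786] mouth tray [ 0.0089 -0.0568  0.0481] lowrim [ 0.0087 -0.0657  0.0408] q [-0.37  0.18  2.06 -1.25  0.72  0.27] F [-0.1 -0.2 -1.9] gap 0.02241361951224476
to contact TCP: shift/40mm [-0.41  0.15 -0.57] rot/5deg [1.16 0.12 0.06] mouth down deg 50.7
VIAL down deg 39.8 mouth [ 0.0091 -0.0487  0.0604] lowrim [ 0.0092 -0.056   0.0516] head yaw rel tray y deg 0.5 tilt axis [-0.96 -0.27  0.02]
```

Emit:
{"fn": "drive_tool", "kwargs": {
  "commands": [0,0,0,0.3,0.08,0,0,0,-0.88,0,0,0,0,0,0.6,0,0,0,0,0,0.1,0,0,0]
}}

```text
time: 14.75
ee_pos: [0.5742, -0.3495, 0.0753]
ee_rot: [2.261, 0.327, 0.128]
contact_force: [1.3, -0.9, -1.2]
finger_gap: 0.0222
```

```bash
python3 -c "
from fitv import *
rep([.19,.0028,-.0009])"; sed -i 's/(155,158)/(158,185)/;s/,(365,170)/,(355,180)/' ov.py; python3 ov.py 10; python3 pic.py 10
```

```text
t 14.75 TCP world [ 0.5742 -0.3495  0.0753] tray [ 0.0104 -0.102   0.0753] mouth tray [ 0.0101 -0.0575  0.0459] lowrim [ 0.01   -0.0662  0.0384] q [-0.38  0.18  2.06 -1.21  0.71  0.23] F [ 1.3 -0.9 -1.2] gap 0.0222102015851904
to contact TCP: shift/40mm [-0.45  0.18 -0.48] rot/5deg [0.87 0.06 0.03] mouth down deg 49.3
VIAL down deg 38.4 mouth [ 0.0104 -0.0496  0.0584] lowrim [ 0.0104 -0.0568  0.0494] head yaw rel tray y deg 0.5 tilt axis [-0.96 -0.28  0.02]
t 14.75 TCP world [ 0.5742 -0.3495  0.0753] tray [ 0.0104 -0.102   0.0753] mouth tray [ 0.0101 -0.0575  0.0459] lowrim [ 0.01   -0.0662  0.0384] q [-0.38  0.18  2.06 -1.21  0.71  0.23] F [ 1.3 -0.9 -1.2] gap 0.0222102015851904
to contact TCP: shift/40mm [-0.45  0.18 -0.48] rot/5deg [0.87 0.06 0.03] mouth down deg 49.3
```

View pics/top10.png

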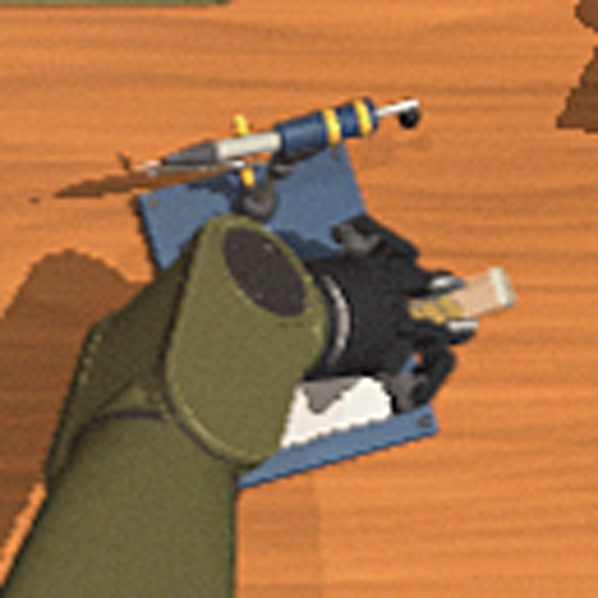

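View pics/scene10.png

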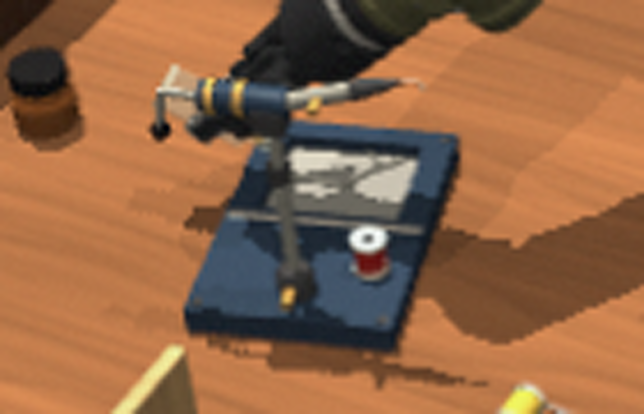

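Emit:
{"fn": "drive_tool", "kwargs": {
  "commands": [0,0,-0.9,0,0,0]
}}

```text
time: 15.08
ee_pos: [0.5747, -0.3497, 0.0396]
ee_rot: [2.259, 0.326, 0.13]
contact_force: [2.3, 0.1, 12.6]
finger_gap: 0.0219
```

Emit:
{"fn": "drive_tool", "kwargs": {
  "commands": [0,0,0.8,0,0,0,0,0,0,0,0,0]
}}

```text
time: 15.32
ee_pos: [0.5715, -0.3484, 0.0646]
ee_rot: [2.265, 0.332, 0.119]
contact_force: [0.1, 0.7, 0.1]
finger_gap: 0.022
```

```bash
python3 -c "
from fitv import *
rep([.19,.0028,-.0009])"; python3 pic.py 11;python3 ov.py 11o
```

```text
t 15.325 TCP world [ 0.5715 -0.3484  0.0646] tray [ 0.0081 -0.1001  0.0646] mouth tray [ 0.0075 -0.0555  0.0355] lowrim [ 0.0073 -0.0642  0.0279] q [-0.38  0.2   2.06 -1.22  0.7   0.25] F [0.1 0.7 0.1] gap 0.022004835178745668
to contact TCP: shift/40mm [-0.38  0.15 -0.22] rot/5deg [ 0.84 -0.04  0.03] mouth down deg 49.0
VIAL down deg 38.1 mouth [ 0.0079 -0.0477  0.048 ] lowrim [ 0.008  -0.0548  0.039 ] head yaw rel tray y deg 0.9 tilt axis [-0.96 -0.28  0.02]
t 15.425 TCP world [ 0.5684 -0.3471  0.0605] tray [ 0.0055 -0.0981  0.0605] mouth tray [ 0.0049 -0.0533  0.0315] lowrim [ 0.0046 -0.062   0.024 ] q [-0.38  0.2   2.06 -1.22  0.7   0.25] F [-1.1  0.3 -2.8] gap 0.02226600397046986
to contact TCP: shift/40mm [-0.31  0.12 -0.11] rot/5deg [ 0.8  -0.1   0.04] mouth down deg 48.7
```

View pics/top11o.png

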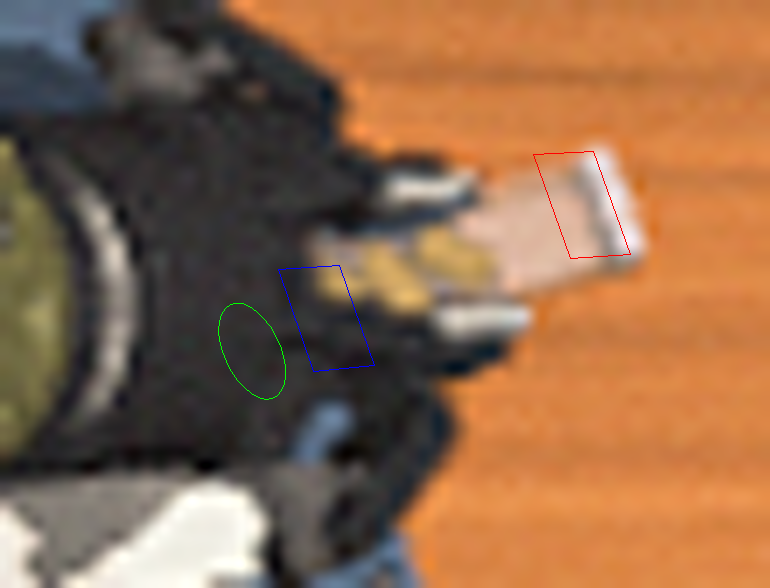

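View pics/scene11.png

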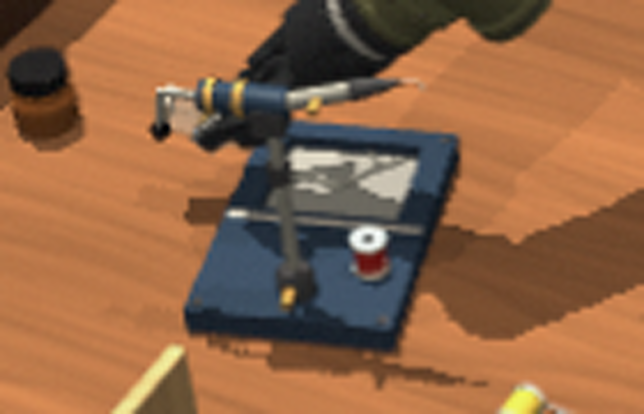

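Emit:
{"fn": "drive_tool", "kwargs": {
  "commands": [0,0,1,0,0,0,0,0,1,0,0,0,-0.1,0,0.6,0,0,0,0,0,0,0,0,0]
}}

```text
time: 16.02
ee_pos: [0.5619, -0.3461, 0.1636]
ee_rot: [2.272, 0.337, 0.107]
contact_force: [0.3, -0.5, -2.2]
finger_gap: 0.0222
```

```bash
sed -i 's/(158,185)/(155,158)/;s/,(355,180)/,(365,170)/' ov.py; python3 ov.py 12
```

```text
t 16.025 TCP world [ 0.5619 -0.3461  0.1636] tray [-0.0005 -0.0953  0.1636] mouth tray [-0.0013 -0.0504  0.1348] lowrim [-0.0016 -0.059   0.1272] q [-0.38  0.02  2.05 -1.02  0.79 -0.02] F [ 0.3 -0.5 -2.2] gap 0.02215107344348576
to contact TCP: shift/40mm [-0.14  0.1  -2.69] rot/5deg [ 0.78 -0.16  0.03] mouth down deg 48.5
```

View pics/scene12.png

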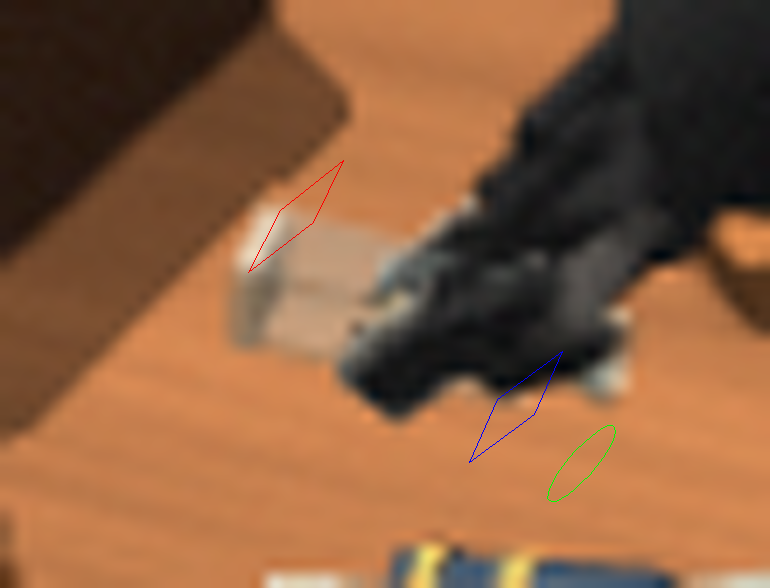

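View pics/top12.png

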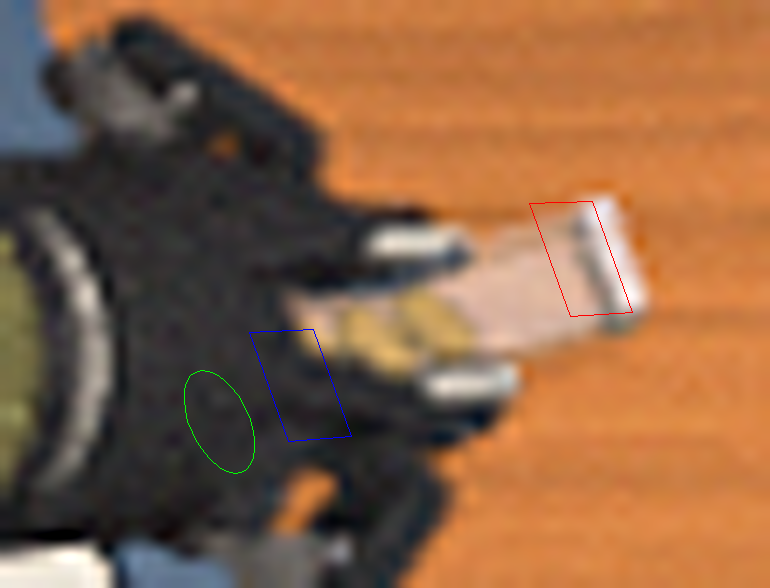

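```bash
python3 - <<'E'
from fitv import *
s_=lambda u,v:(155+u/14-.5,158+v/14-.5);t_=lambda u,v:(365+u/14-.5,170+v/14-.5)
p=fit([(Sc,s_(612,358),(.045,0,0)),(Sc,s_(250,278),(-.045,0,0)),(Tc,t_(613,265),(-.045,0,0))]); rep(p)
print(np.linalg.norm(R@[1,0,0]),R.round(2))
E
```

```text
t 16.125 TCP world [ 0.5606 -0.3456  0.1603] tray [-0.0016 -0.0944  0.1603] mouth tray [-0.0024 -0.0495  0.1316] lowrim [-0.0027 -0.0581  0.124 ] q [-0.38  0.02  2.05 -1.02  0.79 -0.02] F [-0.6 -0.2 -1. ] gap 0.02207852957017361
to contact TCP: shift/40mm [-0.11  0.08 -2.61] rot/5deg [ 0.75 -0.22  0.03] mouth down deg 48.3
theta deg 38.2 [ 0.6662 -0.0013 -0.0011] [ 0.79  0.24 -0.08  0.2   0.81  0.35 -0.27]
VIAL down deg 10.1 mouth [-0.0011 -0.0366  0.1657] lowrim [-0.0011 -0.0386  0.1544] head yaw rel tray y deg 0.1 tilt axis [-0.96 -0.28  0.04]
1.0 [[ 0.96  0.21  0.18]
 [ 0.28 -0.63 -0.72]
 [-0.04  0.75 -0.66]]
```

```bash
cat > place.py <<'E'
from fitv import *
yr=-.3922; rx=np.array([np.cos(yr),np.sin(yr),0]); ry=np.array([-np.sin(yr),np.cos(yr),0]); RO=np.array([.5503,.2601,0])
def target(p,gx=-.003,gz=.031,gy=0,pitch=0.):
    th=p[0]; c,s_=np.cos(pitch),np.sin(pitch)
    vx=-rx*c-z*s_; vz=z*c-rx*s_
    ty=-np.cos(th)*vx+np.sin(th)*vz; tz_=-np.sin(th)*vx-np.cos(th)*vz
    Rg=np.c_[ry,ty,tz_]
    off=Rg@np.array([0,0,-.0187+p[2]])+p[1]*vx
    mid=RO+gx*rx+gy*ry+gz*z
    return mid-off,Rg
def goto(Pg,Rg):
    print("shift/40",((Pg-P)/.04).round(2),"rot/5deg",(Ro.from_matrix(Rg@R.T).as_rotvec()/np.radians(5)).round(2),"goal",Pg.round(4))
    y0=np.arctan2(R[1,0],R[0,0]);y1=np.arctan2(Rg[1,0],Rg[0,0]);print("yaw need/5",np.degrees(y1-y0)/5)
E
python3 -c "
from place import *
goto(*target([.6662,-.0013,-.0011]))"
```

```text
t 16.125 TCP world [ 0.5606 -0.3456  0.1603] tray [-0.0016 -0.0944  0.1603] mouth tray [-0.0024 -0.0495  0.1316] lowrim [-0.0027 -0.0581  0.124 ] q [-0.38  0.02  2.05 -1.02  0.79 -0.02] F [-0.6 -0.2 -1. ] gap 0.02207852957017361
to contact TCP: shift/40mm [-0.11  0.08 -2.61] rot/5deg [ 0.75 -0.22  0.03] mouth down deg 48.3
shift/40 [-0.07 15.07 -3.62] rot/5deg [ 1.85  1.08 10.24] goal [0.5576 0.2571 0.0154]
yaw need/5 10.304016393173516
```

Emit:
{"fn": "drive_tool", "kwargs": {
  "commands": [-0.3,0.8,0.4,0.12,0.07,0.64,-0.3,0.95,0.4,0.12,0.07,0.64,-0.3,0.95,0.1,0.12,0.07,0.64,-0.3,0.95,0,0.12,0.07,0.64,-0.3,0.95,0,0.12,0.07,0.64]
}}

```text
time: 16.75
ee_pos: [0.4945, -0.1576, 0.1839]
ee_rot: [2.278, 0.691, 0.204]
contact_force: [0.1, -0.1, -2.0]
finger_gap: 0.022
```

Emit:
{"fn": "drive_tool", "kwargs": {
  "commands": [-0.2,0.95,0,0.12,0.07,0.64,-0.2,0.95,0,0.12,0.07,0.64,0,0.95,0,0.12,0.07,0.64,0.2,0.95,0,0.12,0.07,0.64,0.25,0.95,0,0.12,0.07,0.64]
}}

```text
time: 17.38
ee_pos: [0.4894, 0.0377, 0.1716]
ee_rot: [2.233, 1.049, 0.305]
contact_force: [0.2, 0.3, -0.9]
finger_gap: 0.0222
```

Emit:
{"fn": "drive_tool", "kwargs": {
  "commands": [0.28,0.95,0,0.12,0.07,0.64,0.28,0.95,0,0.12,0.07,0.64,0.28,0.95,0,0.12,0.07,0.64,0.28,0.95,0,0.12,0.07,0.64,0.28,0.95,0,0.12,0.07,0.64]
}}

```text
time: 18.0
ee_pos: [0.5416, 0.2325, 0.1587]
ee_rot: [2.136, 1.406, 0.403]
contact_force: [-0.3, 0.1, -0.2]
finger_gap: 0.022
```

```bash
python3 -c "
from place import *
goto(*target([.6662,-.0013,-.0011]))"; python3 - <<'E'
from h import *
from plant import vision
c=vision.camera("scene"); cv2.imwrite("pics/scene13.png",cv2.resize(c["pixels"][185:300,300:420,::-1],None,fx=5,fy=5,interpolation=cv2.INTER_CUBIC))
E
```

```text
t 18.0 TCP world [0.5416 0.2325 0.1587] tray [0.1419 0.4659 0.1587] mouth tray [0.1033 0.4976 0.1401] lowrim [0.1082 0.4928 0.1308] q [ 0.55 -0.09  2.09 -0.7   0.92 -0.24] F [-0.3  0.1 -0.2] gap 0.02199307851238287
to contact TCP: shift/40mm [  0.36 -14.37  -2.57] rot/5deg [-1.   -1.62 -9.85] mouth down deg 36.1
shift/40 [ 0.4   0.62 -3.58] rot/5deg [ 0.34 -0.58  0.35] goal [0.5576 0.2571 0.0154]
yaw need/5 0.339811502764736
```

View pics/scene13.png

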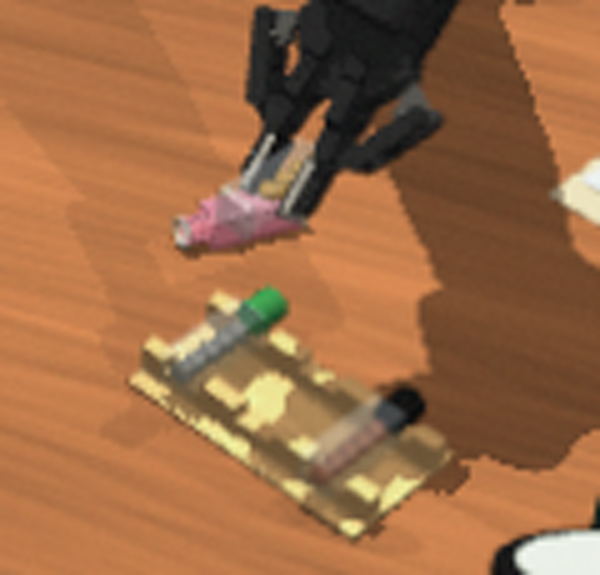

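Emit:
{"fn": "drive_tool", "kwargs": {
  "commands": [0.2,0.31,-0.5,0.17,-0.29,0.17,0.2,0.31,-0.8,0.17,-0.29,0.17,0,0,-0.8,0,0,0,0,0,0,0,0,0]
}}

```text
time: 18.55
ee_pos: [0.556, 0.2603, 0.0648]
ee_rot: [2.113, 1.424, 0.483]
contact_force: [-0.2, -0.6, -1.3]
finger_gap: 0.0224
```

```bash
python3 -c "
from place import *
goto(*target([.6662,-.0013,-.0011]))"; python3 - <<'E'
from h import *
from plant import vision
c=vision.camera("scene"); cv2.imwrite("pics/scene14.png",cv2.resize(c["pixels"][200:300,310:410,::-1],None,fx=6,fy=6,interpolation=cv2.INTER_CUBIC))
E
```

```text
t 18.55 TCP world [0.556  0.2603 0.0648] tray [0.1635 0.4886 0.0648] mouth tray [0.1247 0.5192 0.0448] lowrim [0.1302 0.5147 0.0357] q [ 0.58  0.09  2.11 -0.86  0.74 -0.01] F [-0.2 -0.6 -1.3] gap 0.02238355865335532
to contact TCP: shift/40mm [  0.   -15.07  -0.22] rot/5deg [ -1.06  -1.03 -10.3 ] mouth down deg 37.9
shift/40 [ 0.04 -0.08 -1.23] rot/5deg [ 0.03 -0.08 -0.06] goal [0.5576 0.2571 0.0154]
yaw need/5 -0.06372459718357168
```

View pics/scene14.png

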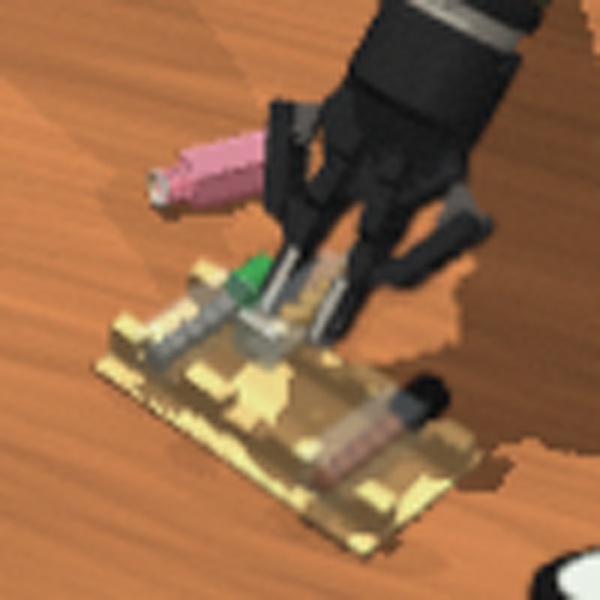

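Emit:
{"fn": "drive_tool", "kwargs": {
  "commands": [0.04,-0.08,-0.5,0,0,0,0,0,-0.4,0,0,0,0,0,-0.15,0,0,0,0,0,0,0,0,0]
}}

```text
time: 19.1
ee_pos: [0.5622, 0.2592, 0.0298]
ee_rot: [2.112, 1.419, 0.497]
contact_force: [-0.4, -0.2, -1.2]
finger_gap: 0.022
```

```bash
python3 -c "
from place import *
goto(*target([.6662,-.0013,-.0011]))"; python3 - <<'E'
from h import *
from plant import vision
c=vision.camera("scene"); cv2.imwrite("pics/scene15.png",cv2.resize(c["pixels"][215:295,320:400,::-1],None,fx=7,fy=7,interpolation=cv2.INTER_CUBIC))
E
```

```text
t 19.1 TCP world [0.5622 0.2592 0.0298] tray [0.1692 0.4857 0.0298] mouth tray [0.1306 0.5164 0.0094] lowrim [1.362e-01 5.120e-01 4.000e-04] q [ 0.57  0.15  2.11 -0.93  0.68  0.08] F [-0.4 -0.2 -1.2] gap 0.022016842626891645
to contact TCP: shift/40mm [ -0.15 -15.04   0.65] rot/5deg [ -1.06  -0.89 -10.31] mouth down deg 38.3
shift/40 [-0.11 -0.05 -0.36] rot/5deg [-0.03  0.04 -0.07] goal [0.5576 0.2571 0.0154]
yaw need/5 -0.06645954798679035
```

View pics/scene15.png

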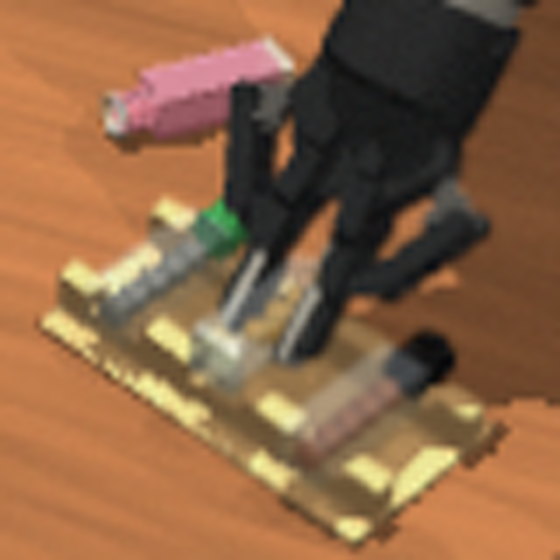

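Emit:
{"fn": "drive_tool", "kwargs": {
  "commands": [-0.13,-0.05,-0.25,0,0,-0.06,0,0,-0.1,0,0,0,0,0,0,0,0,0]
}}

```text
time: 19.52
ee_pos: [0.5579, 0.2579, 0.0175]
ee_rot: [2.114, 1.411, 0.5]
contact_force: [0.3, 0.5, 0.3]
finger_gap: 0.0224
```

Emit:
{"fn": "drive_tool", "kwargs": {
  "commands": [0,0,-0.07,0,0,0,0,0,0,0,0,0]
}}

```text
time: 19.77
ee_pos: [0.5602, 0.2591, 0.0182]
ee_rot: [2.112, 1.408, 0.506]
contact_force: [0.3, 0.1, -1.0]
finger_gap: 0.0223
```

```bash
python3 - <<'E'
from h import *
from plant import vision
c=vision.camera("scene"); cv2.imwrite("pics/scene16.png",cv2.resize(c["pixels"][225:290,330:395,::-1],None,fx=9,fy=9,interpolation=cv2.INTER_CUBIC))
E
```

```text
(no output)
```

View pics/scene16.png

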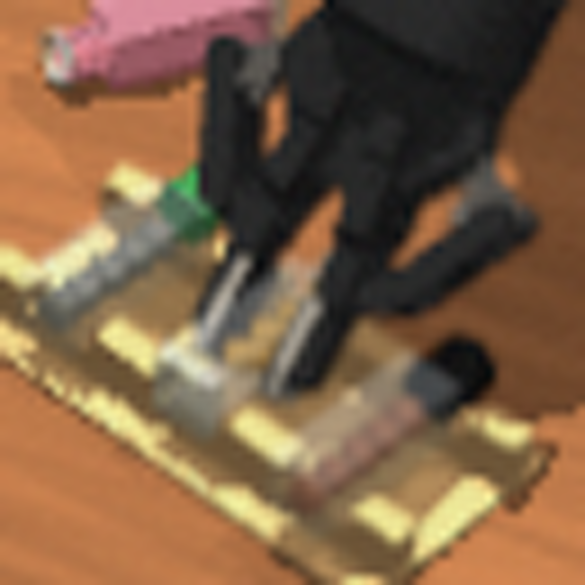

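Emit:
{"fn": "drive_tool", "kwargs": {
  "commands": [0,0,-0.05,0,0,0,0,0,0,0,0,0,0,0,0,0,0,0],
  "gripper": 0.5
}}

```text
time: 20.2
ee_pos: [0.5601, 0.2589, 0.0157]
ee_rot: [2.112, 1.409, 0.506]
contact_force: [-0.2, -0.7, 0.3]
finger_gap: 0.0428
```

```bash
python3 - <<'E'
from h import *
from plant import vision
c=vision.camera("scene"); cv2.imwrite("pics/scene17.png",cv2.resize(c["pixels"][225:290,330:395,::-1],None,fx=9,fy=9,interpolation=cv2.INTER_CUBIC))
E
```

```text
(no output)
```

View pics/scene17.png

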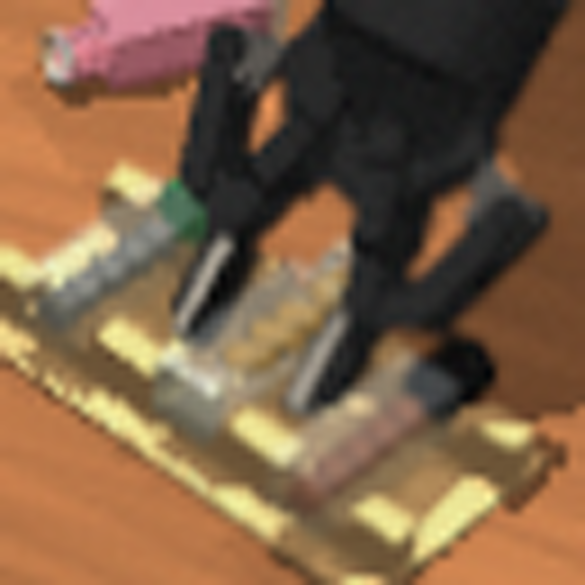

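Emit:
{"fn": "drive_tool", "kwargs": {
  "commands": [0,0,1,0,0,0,0,0,0.9,0,0,0,0,0,0.3,0.38,0.92,0,0,0,0,0.38,0.92,0,0,0,0,0.38,0.92,0]
}}

```text
time: 20.88
ee_pos: [0.5572, 0.2588, 0.1041]
ee_rot: [2.318, 1.554, 0.326]
contact_force: [-0.6, -0.3, -0.3]
finger_gap: 0.0425
```

Emit:
{"fn": "drive_tool", "kwargs": {
  "commands": [0,0,0,0.38,0.92,0,0,0,0,0.38,0.92,0,0,0,0,0.38,0.92,0,0,0,0,0.38,0.92,0,0,0,0,0.38,0.92,0]
}}

```text
time: 21.5
ee_pos: [0.5571, 0.2589, 0.1053]
ee_rot: [-2.576, -1.725, 0.027]
contact_force: [-0.6, 0.8, 0.2]
finger_gap: 0.0427
```

Emit:
{"fn": "drive_tool", "kwargs": {
  "commands": [0,0,0,0.38,0.92,0,0,0,0,0.38,0.92,0,0,0,0,0.38,0.92,0,0,0,0,0.38,0.92,0,0,0,0,0.38,0.92,0]
}}

```text
time: 22.12
ee_pos: [0.5576, 0.2583, 0.1055]
ee_rot: [-2.248, -1.503, 0.367]
contact_force: [0.8, 0.6, 0.1]
finger_gap: 0.0424
```

```bash
python3 -c "
from place import *
goto(*target([-.471,-.001,0],-.001,.030))"; python3 - <<'E'
from h import *
from plant import vision
for n in("top","scene"):
  c=vision.camera(n); im=c["pixels"][225:290,330:395,::-1] if n=="scene" else c["pixels"][165:240,150:240,::-1]
  cv2.imwrite(f"pics/{n}18.png",cv2.resize(im,None,fx=8,fy=8,interpolation=cv2.INTER_CUBIC))
E
```

```text
t 22.125 TCP world [0.5576 0.2583 0.1055] tray [0.1644 0.4862 0.1055] mouth tray [0.1343 0.5101 0.1425] lowrim [0.1302 0.5135 0.1324] q [ 0.22  0.38  1.63  0.28  1.55 -1.02] F [0.8 0.6 0.1] gap 0.04236430374732199
to contact TCP: shift/40mm [ -0.04 -15.02  -1.24] rot/5deg [-11.29  -9.99  -8.83] mouth down deg -28.1
shift/40 [-0.42  0.14 -2.3 ] rot/5deg [-0.18 -0.18  0.02] goal [0.5406 0.2641 0.0133]
yaw need/5 0.02285849080339955
```

View pics/scene18.png

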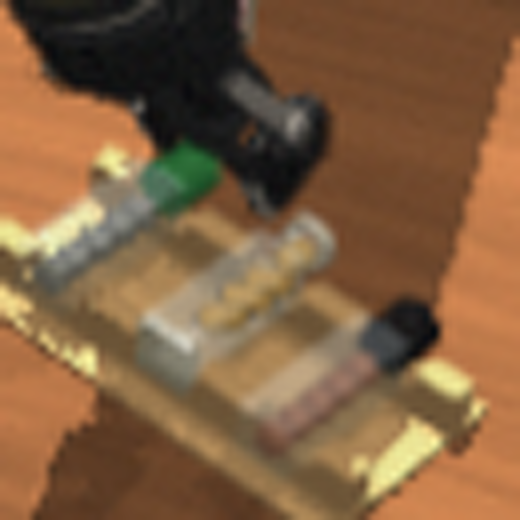

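View pics/top18.png

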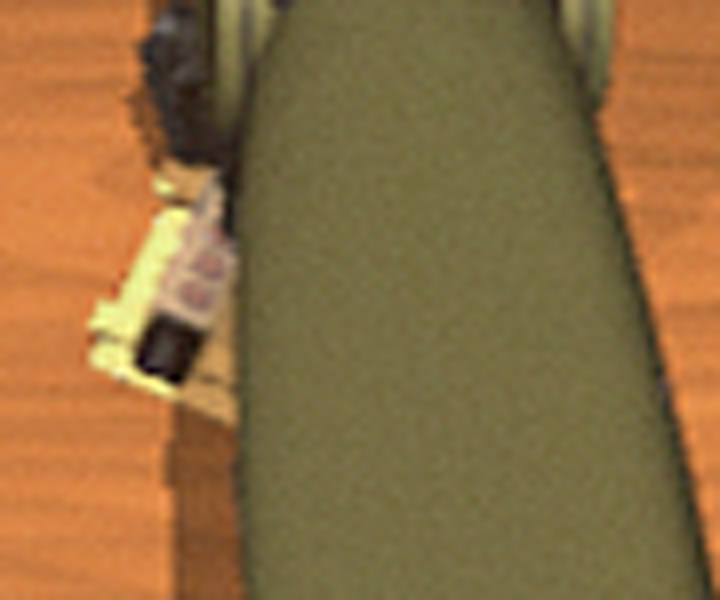

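```bash
python3 - <<'E'
from place import *
g=lambda u,v,zz:(lambda X:(round(float((X-RO)@rx),4),round(float((X-RO)@ry),4)))(back(Sc,(330+u/8-.5,225+v/8-.5),zz))
print("foot top corners",g(143,322,.042),g(200,350,.042),"rim centre",g(316,243,.030))
print("black vial foot corners", g(245,405,.042),g(295,435,.042))
E
```

```text
t 22.225 TCP world [0.558  0.2575 0.104 ] tray [0.1646 0.4853 0.104 ] mouth tray [0.1345 0.5092 0.141 ] lowrim [0.1304 0.5127 0.1308] q [ 0.22  0.38  1.63  0.28  1.54 -1.02] F [-0.2 -0.4 -0.2] gap 0.04239109540374947
to contact TCP: shift/40mm [ -0.05 -14.99  -1.2 ] rot/5deg [-11.28  -9.98  -8.81] mouth down deg -28.1
foot top corners (0.0408, -0.0085) (0.0366, 0.0162) rim centre (-0.049, 0.0021)
black vial foot corners (0.0462, 0.0465) (0.0446, 0.0693)
```

```bash
python3 -c "
from place import *
goto(*target([-.471,.001,0],-.004,.030,.002))"
```

```text
t 22.225 TCP world [0.558  0.2575 0.104 ] tray [0.1646 0.4853 0.104 ] mouth tray [0.1345 0.5092 0.141 ] lowrim [0.1304 0.5127 0.1308] q [ 0.22  0.38  1.63  0.28  1.54 -1.02] F [-0.2 -0.4 -0.2] gap 0.04239109540374947
to contact TCP: shift/40mm [ -0.05 -14.99  -1.2 ] rot/5deg [-11.28  -9.98  -8.81] mouth down deg -28.1
shift/40 [-0.44  0.22 -2.27] rot/5deg [-0.16 -0.17  0.04] goal [0.5405 0.2663 0.0133]
yaw need/5 0.04021363656775305
```

Emit:
{"fn": "drive_tool", "kwargs": {
  "commands": [-0.44,0.22,-0.3,-0.16,-0.17,0.04,0,0,-0.5,0,0,0,0,0,-0.5,0,0,0,0,0,0,0,0,0]
}}

```text
time: 22.72
ee_pos: [0.5402, 0.266, 0.0489]
ee_rot: [-2.271, -1.518, 0.362]
contact_force: [0.5, 0.4, -0.1]
finger_gap: 0.0429
```

```bash
python3 -c "
from place import *
goto(*target([-.471,.001,0],-.004,.030,.002))"; python3 - <<'E'
from h import *
from plant import vision
for n in("scene",):
  c=vision.camera(n); im=c["pixels"][225:290,330:395,::-1] if n=="scene" else c["pixels"][165:240,150:240,::-1]
  cv2.imwrite(f"pics/{n}19.png",cv2.resize(im,None,fx=8,fy=8,interpolation=cv2.INTER_CUBIC))
E
```

```text
t 22.725 TCP world [0.5402 0.266  0.0489] tray [0.1499 0.4984 0.0489] mouth tray [0.1193 0.523  0.085 ] lowrim [0.1152 0.5262 0.0747] q [ 0.24  0.41  1.69  0.27  1.44 -1.02] F [ 0.5  0.4 -0.1] gap 0.04289065008878012
to contact TCP: shift/40mm [  0.4  -15.21   0.18] rot/5deg [-11.    -9.88  -8.84] mouth down deg -26.7
shift/40 [ 0.01  0.01 -0.89] rot/5deg [ 0.03  0.04 -0.  ] goal [0.5405 0.2663 0.0133]
yaw need/5 -0.002663787711874776
```

View pics/scene19.png

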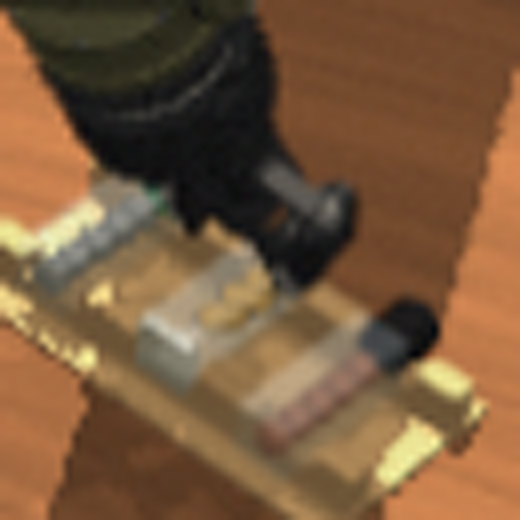

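Straddling the vial; descend and close.

Emit:
{"fn": "drive_tool", "kwargs": {
  "commands": [0,0,-0.5,0,0,0,0,0,-0.35,0,0,0,0,0,0,0,0,0]
}}

```text
time: 23.15
ee_pos: [0.5421, 0.266, 0.0143]
ee_rot: [-2.272, -1.519, 0.357]
contact_force: [1.2, 0.1, 0.1]
finger_gap: 0.0427
```

Emit:
{"fn": "drive_tool", "kwargs": {
  "commands": [0,0,-0.03,0,0,0,0,0,0,0,0,0,0,0,0,0,0,0],
  "gripper": 1,
  "force": 120
}}

```text
time: 23.52
ee_pos: [0.5429, 0.2661, 0.0137]
ee_rot: [-2.273, -1.52, 0.355]
contact_force: [-0.4, -0.8, -0.7]
finger_gap: 0.0225
```

Emit:
{"fn": "drive_tool", "kwargs": {
  "commands": [0,0,0.5,0,0,0,0,0,1,0,0,0,0,0,1,0,0,0,0,0,1,0,0,0,-0.2,-0.6,0.4,-0.3,-0.7,-0.5]
}}

```text
time: 24.15
ee_pos: [0.5341, 0.2422, 0.1783]
ee_rot: [-2.355, -1.501, 0.295]
contact_force: [-0.1, -0.5, -1.4]
finger_gap: 0.0225
```

Emit:
{"fn": "drive_tool", "kwargs": {
  "commands": [-0.28,-0.95,0,-0.44,-0.74,-0.65,-0.28,-0.95,0,-0.44,-0.74,-0.65,-0.28,-0.95,0,-0.48,-0.7,-0.65,-0.28,-0.95,0,-0.52,-0.68,-0.65,-0.28,-0.95,0,-0.55,-0.65,-0.65]
}}

```text
time: 24.78
ee_pos: [0.4788, 0.0479, 0.1905]
ee_rot: [2.865, 1.286, 0.009]
contact_force: [-0.3, -0.6, -1.4]
finger_gap: 0.0226
```

Emit:
{"fn": "drive_tool", "kwargs": {
  "commands": [-0.25,-0.95,0,-0.6,-0.6,-0.65,-0.2,-0.95,0,-0.62,-0.58,-0.65,0,-0.95,0,-0.65,-0.55,-0.65,0.2,-0.95,0,-0.68,-0.52,-0.65,0.25,-0.95,0,-0.7,-0.48,-0.65]
}}

```text
time: 25.4
ee_pos: [0.4764, -0.1477, 0.1994]
ee_rot: [2.658, 0.746, 0.169]
contact_force: [0.7, -0.6, -1.7]
finger_gap: 0.0226
```

```bash
cat > tap.py <<'E'
from fitv import *
def goal(p,T,lx=0.,ly=-.0545,lz=.022):
    T=np.radians(T); th=p[0]; dl=T-th
    m_=np.cos(dl)*e-np.sin(dl)*z; w=-np.sin(dl)*e-np.cos(dl)*z
    tz_=-np.sin(T)*e-np.cos(T)*z; ty=-(np.cos(T)*e-np.sin(T)*z)
    Rg=np.c_[a,ty,tz_]; mouth=O+lx*a+ly*e+lz*z-.0115*w
    Pg=mouth-(.045+p[1])*m_+.0187*tz_-0*z
    y0=np.arctan2(R[1,0],R[0,0]);
    print("shift/40",((Pg-P)/.04).round(2),"rot/5",(Ro.from_matrix(Rg@R.T).as_rotvec()/np.radians(5)).round(2),"yaw/5",(np.degrees(.2835-y0)/5).round(2),"delta",np.degrees(dl).round(1))
E
python3 -c "
from tap import *
p=[-.463,.003,0]; rep(p); goal(p,38)"
```

```text
t 25.4 TCP world [ 0.4764 -0.1477  0.1994] tray [-0.0271  0.1192  0.1994] mouth tray [-0.0409  0.1703  0.1931] lowrim [-0.0396  0.166   0.1825] q [-0.27 -0.37  2.19 -0.3   1.04 -0.7 ] F [ 0.7 -0.6 -1.7] gap 0.02256568104943364
to contact TCP: shift/40mm [ 1.99 -4.87 -3.59] rot/5deg [-4.17 -1.67 -3.04] mouth down deg 22.6
VIAL down deg 49.1 mouth [-0.037   0.1565  0.1804] lowrim [-0.0348  0.148   0.1729] head yaw rel tray y deg 14.3 tilt axis [-0.85 -0.52 -0.01]
shift/40 [ 2.02 -4.5  -3.6 ] rot/5 [-2.89 -1.1  -3.05] yaw/5 -3.05 delta 64.5
```

Emit:
{"fn": "drive_tool", "kwargs": {
  "commands": [0.4,-0.9,-0.1,-0.62,-0.3,-0.61,0.4,-0.9,-0.2,-0.6,-0.25,-0.61,0.4,-0.9,-0.4,-0.58,-0.2,-0.61,0.4,-0.9,-0.5,-0.56,-0.18,-0.61,0.4,-0.85,-0.5,-0.55,-0.16,-0.61]
}}

```text
time: 26.02
ee_pos: [0.5591, -0.3324, 0.1421]
ee_rot: [2.44, 0.327, 0.133]
contact_force: [0.3, 1.0, -1.2]
finger_gap: 0.0223
```

Emit:
{"fn": "drive_tool", "kwargs": {
  "commands": [0,0,0,0,0,0]
}}

```text
time: 26.15
ee_pos: [0.5581, -0.3331, 0.1401]
ee_rot: [2.443, 0.325, 0.128]
contact_force: [-1.1, 0.4, -1.1]
finger_gap: 0.0225
```

```bash
python3 -c "
from tap import *
p=[-.463,.003,0]; rep(p); goal(p,38)"; sed -i 's/(155,158)/(170,165)/;s/,(365,170)/,(355,170)/' ov.py; python3 ov.py 20; python3 pic.py 20f
```

```text
t 26.15 TCP world [ 0.5581 -0.3331  0.1401] tray [-0.0004 -0.0817  0.1401] mouth tray [ 0.0005 -0.0327  0.1191] lowrim [ 0.0005 -0.04    0.1101] q [-0.41  0.02  2.03 -0.77  0.77 -0.2 ] F [-1.1  0.4 -1.1] gap 0.022513948453450842
to contact TCP: shift/40mm [-0.05 -0.23 -2.1 ] rot/5deg [-1.17 -0.22  0.17] mouth down deg 39.1
VIAL down deg 65.6 mouth [ 0.0003 -0.0501  0.1109] lowrim [-0.     -0.0605  0.1062] head yaw rel tray y deg -2.1 tilt axis [-0.96 -0.26 -0.01]
shift/40 [-0.03  0.13 -2.11] rot/5 [0.17 0.16 0.18] yaw/5 0.18 delta 64.5
t 26.15 TCP world [ 0.5581 -0.3331  0.1401] tray [-0.0004 -0.0817  0.1401] mouth tray [ 0.0005 -0.0327  0.1191] lowrim [ 0.0005 -0.04    0.1101] q [-0.41  0.02  2.03 -0.77  0.77 -0.2 ] F [-1.1  0.4 -1.1] gap 0.022513948453450842
to contact TCP: shift/40mm [-0.05 -0.23 -2.1 ] rot/5deg [-1.17 -0.22  0.17] mouth down deg 39.1
```

View pics/scene20.png

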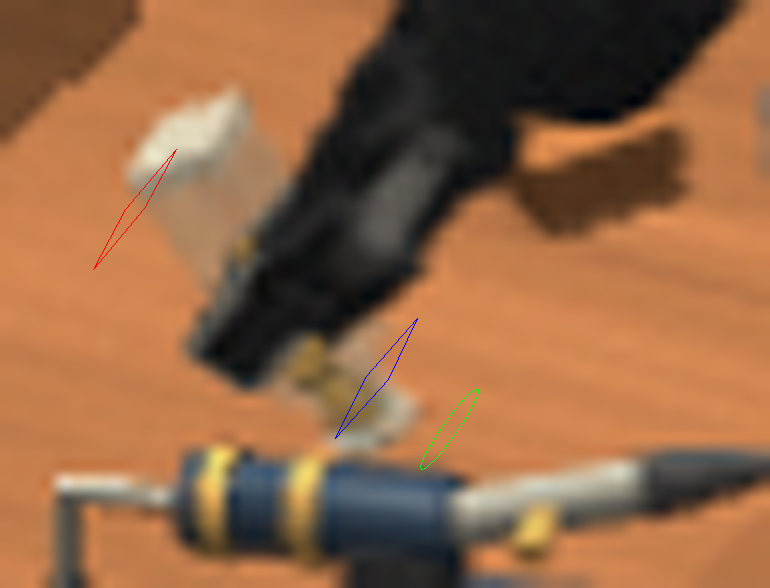

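View pics/top20f.png

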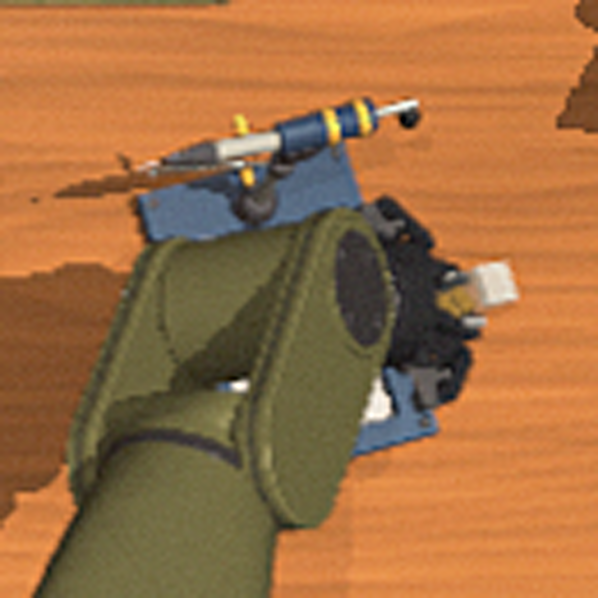

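```bash
python3 - <<'E'
from tap import *
s_=lambda u,v:(170+u/14-.5,165+v/14-.5);t_=lambda u,v:(290+u/4.6-.5,130+v/4.6-.5)
p=fit([(Sc,s_(385,430),(.045,0,0)),(Sc,s_(188,138),(-.045,0,0)),(Tc,t_(497,283),(-.045,0,0))]); rep(p); goal(p,38)
E
```

```text
t 26.35 TCP world [ 0.5594 -0.3321  0.1441] tray [ 0.001  -0.0811  0.1441] mouth tray [ 0.0019 -0.0322  0.1228] lowrim [ 0.002  -0.0395  0.1139] q [-0.41  0.02  2.03 -0.77  0.77 -0.2 ] F [-1.3 -0.2 -1.3] gap 0.022388677553542062
to contact TCP: shift/40mm [-0.08 -0.26 -2.2 ] rot/5deg [-1.15 -0.16  0.14] mouth down deg 39.3
theta deg -26.0 [-0.4534  0.0022 -0.0013] [-0.05  0.4  -0.03 -0.08  0.13 -0.27 -0.33]
VIAL down deg 65.2 mouth [ 0.0018 -0.0487  0.1167] lowrim [ 0.0013 -0.0591  0.1119] head yaw rel tray y deg -2.5 tilt axis [-0.96 -0.27 -0.01]
shift/40 [-0.06  0.11 -2.23] rot/5 [0.2  0.23 0.15] yaw/5 0.14 delta 64.0
```

Emit:
{"fn": "drive_tool", "kwargs": {
  "commands": [-0.03,0.06,-0.75,0,0,0,-0.03,0.05,-0.75,0,0,0,0,0,0,0,0,0]
}}

```text
time: 26.72
ee_pos: [0.5587, -0.3267, 0.0901]
ee_rot: [2.434, 0.324, 0.147]
contact_force: [-0.2, 0.5, -1.8]
finger_gap: 0.0224
```

```bash
python3 -c "
from tap import *
p=[-.4534,.0022,-.0013]; rep(p); goal(p,39)"
```

```text
t 26.725 TCP world [ 0.5587 -0.3267  0.0901] tray [ 0.0019 -0.0758  0.0901] mouth tray [ 0.0029 -0.027   0.0685] lowrim [ 0.0031 -0.0343  0.0597] q [-0.4   0.09  2.06 -0.86  0.7  -0.07] F [-0.2  0.5 -1.8] gap 0.022372037719018165
to contact TCP: shift/40mm [-0.07 -0.39 -0.85] rot/5deg [-1.1  -0.05  0.12] mouth down deg 39.6
VIAL down deg 65.6 mouth [ 0.0029 -0.0435  0.0625] lowrim [ 0.0023 -0.054   0.0577] head yaw rel tray y deg -3.5 tilt axis [-0.96 -0.27 -0.02]
shift/40 [-0.05 -0.01 -0.87] rot/5 [0.05 0.28 0.13] yaw/5 0.13 delta 65.0
```

Emit:
{"fn": "drive_tool", "kwargs": {
  "commands": [0,0,-0.25,0,0,0,0,0,-0.75,0,0,0]
}}

```text
time: 26.98
ee_pos: [0.563, -0.328, 0.0572]
ee_rot: [2.427, 0.32, 0.161]
contact_force: [0.1, 0.4, -0.1]
finger_gap: 0.0225
```

Emit:
{"fn": "drive_tool", "kwargs": {
  "commands": [0,0,0.8,0,0,0,0,0,0,0,0,0]
}}

```text
time: 27.22
ee_pos: [0.563, -0.3277, 0.089]
ee_rot: [2.428, 0.321, 0.16]
contact_force: [-0.5, 0.1, -0.7]
finger_gap: 0.0224
```

```bash
python3 -c "
from tap import *
p=[-.4534,.0022,-.0013]; rep(p); goal(p,39)";sed -i 's/(170,165)/(160,180)/;s/,(355,170)/,(350,180)/' ov.py; python3 ov.py 21; python3 pic.py 21f
```

```text
t 27.225 TCP world [ 0.563  -0.3277  0.089 ] tray [ 0.0057 -0.078   0.089 ] mouth tray [ 0.0069 -0.0294  0.0671] lowrim [ 0.0071 -0.0368  0.0583] q [-0.4   0.09  2.06 -0.88  0.69 -0.05] F [-0.5  0.1 -0.7] gap 0.02242815406809742
to contact TCP: shift/40mm [-0.17 -0.36 -0.82] rot/5deg [-1.05  0.07  0.09] mouth down deg 40.0
VIAL down deg 66.0 mouth [ 0.0069 -0.0459  0.0612] lowrim [ 0.0061 -0.0564  0.0565] head yaw rel tray y deg -4.6 tilt axis [-0.96 -0.27 -0.03]
shift/40 [-0.15  0.01 -0.85] rot/5 [0.1  0.4  0.11] yaw/5 0.11 delta 65.0
t 27.225 TCP world [ 0.563  -0.3277  0.089 ] tray [ 0.0057 -0.078   0.089 ] mouth tray [ 0.0069 -0.0294  0.0671] lowrim [ 0.0071 -0.0368  0.0583] q [-0.4   0.09  2.06 -0.88  0.69 -0.05] F [-0.5  0.1 -0.7] gap 0.02242815406809742
to contact TCP: shift/40mm [-0.17 -0.36 -0.82] rot/5deg [-1.05  0.07  0.09] mouth down deg 40.0
```

View pics/top21.png

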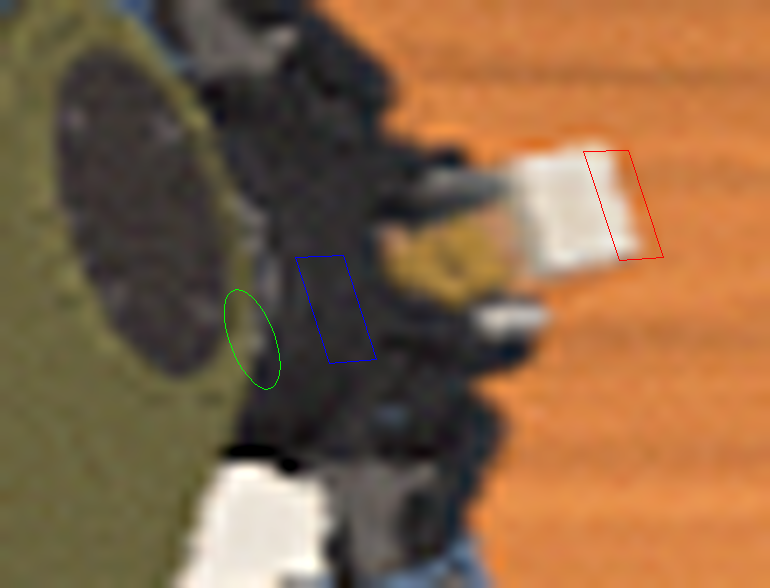

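View pics/scene21f.png

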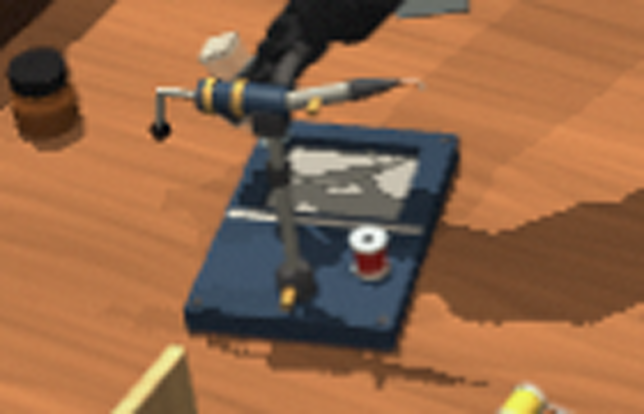

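Emit:
{"fn": "drive_tool", "kwargs": {
  "commands": [-0.1,0,-0.25,0,0.2,0,0,0,-0.9,0,0,0]
}}

```text
time: 27.68
ee_pos: [0.5601, -0.3295, 0.044]
ee_rot: [2.424, 0.332, 0.138]
contact_force: [4.8, -1.7, 13.0]
finger_gap: 0.0226
```

Emit:
{"fn": "drive_tool", "kwargs": {
  "commands": [0,0,0.85,0,0,0,0,0,0,0,0,0]
}}

```text
time: 27.92
ee_pos: [0.558, -0.3289, 0.073]
ee_rot: [2.428, 0.335, 0.129]
contact_force: [0.2, -0.2, -0.4]
finger_gap: 0.0224
```

```bash
python3 -c "
from tap import *
p=[-.4534,.0022,-.0013]; rep(p); goal(p,39)"; python3 ov.py 22; python3 pic.py 22f
```

```text
t 27.925 TCP world [ 0.558  -0.3289  0.073 ] tray [ 0.0006 -0.0777  0.073 ] mouth tray [ 0.0011 -0.029   0.0513] lowrim [ 0.001  -0.0364  0.0425] q [-0.4   0.12  2.07 -0.9   0.69 -0.04] F [ 0.2 -0.2 -0.4] gap 0.022383359488973013
to contact TCP: shift/40mm [-0.05 -0.33 -0.43] rot/5deg [-1.01 -0.23  0.08] mouth down deg 39.8
VIAL down deg 65.8 mouth [ 0.001  -0.0455  0.0454] lowrim [ 0.0008 -0.056   0.0406] head yaw rel tray y deg -1.1 tilt axis [-0.96 -0.27 -0.01]
shift/40 [-0.03  0.04 -0.45] rot/5 [0.14 0.1  0.08] yaw/5 0.08 delta 65.0
t 27.925 TCP world [ 0.558  -0.3289  0.073 ] tray [ 0.0006 -0.0777  0.073 ] mouth tray [ 0.0011 -0.029   0.0513] lowrim [ 0.001  -0.0364  0.0425] q [-0.4   0.12  2.07 -0.9   0.69 -0.04] F [ 0.2 -0.2 -0.4] gap 0.022383359488973013
to contact TCP: shift/40mm [-0.05 -0.33 -0.43] rot/5deg [-1.01 -0.23  0.08] mouth down deg 39.8
```

View pics/top22.png

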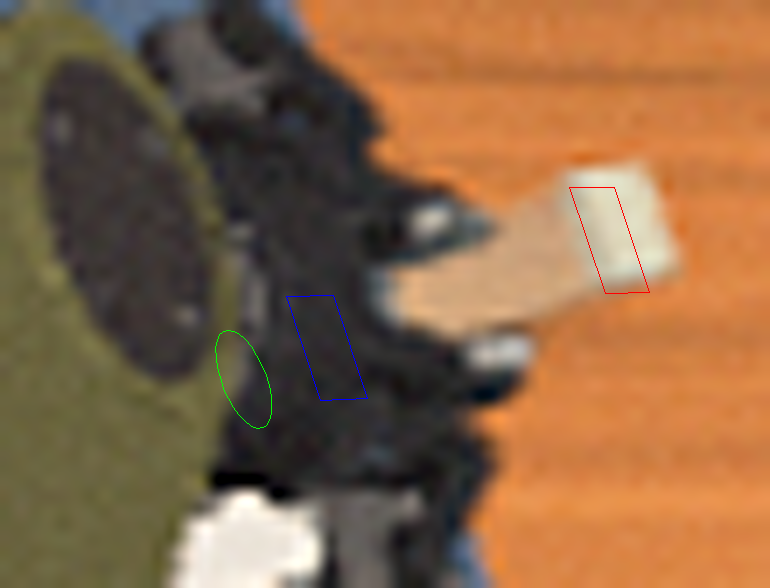

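View pics/scene22f.png

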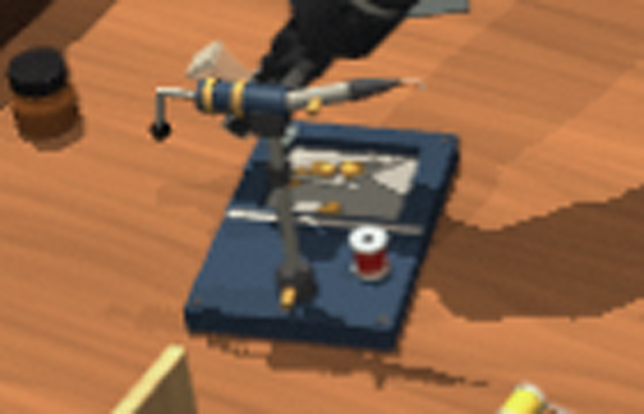

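Emit:
{"fn": "drive_tool", "kwargs": {
  "commands": [0,0,1,0,0,0,0,0,1,0,0,0,0,0,0.5,0,0,0,0,0,0,0,0,0]
}}

```text
time: 28.62
ee_pos: [0.551, -0.326, 0.1649]
ee_rot: [2.437, 0.341, 0.11]
contact_force: [-0.6, 0.2, -0.0]
finger_gap: 0.0225
```

```bash
sed -i 's/(160,180)/(155,158)/;s/,(350,180)/,(350,165)/' ov.py; python3 ov.py 23; python3 - <<'E'
from h import *
from plant import vision
c=vision.camera("scene"); cv2.imwrite("pics/scene23f.png",cv2.resize(c["pixels"][195:245,180:250,::-1],None,fx=10,fy=10,interpolation=cv2.INTER_CUBIC))
E
```

```text
t 28.625 TCP world [ 0.551  -0.326   0.1649] tray [-0.0053 -0.0729  0.1649] mouth tray [-0.005  -0.024   0.1437] lowrim [-0.0052 -0.0313  0.1348] q [-0.4  -0.02  2.03 -0.74  0.82 -0.25] F [-0.6  0.2 -0. ] gap 0.022523294997703575
to contact TCP: shift/40mm [ 0.13 -0.41 -2.72] rot/5deg [-1.1  -0.41  0.1 ] mouth down deg 39.2
```

View pics/scene23.png

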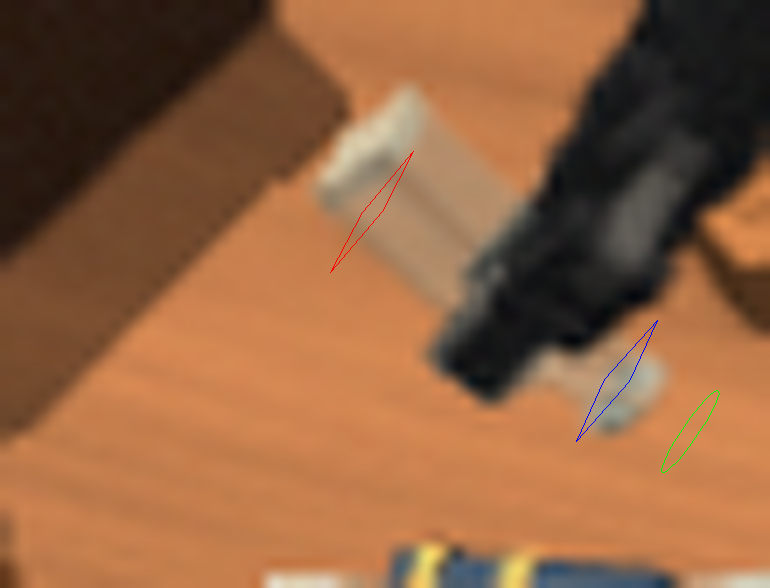

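View pics/scene23f.png

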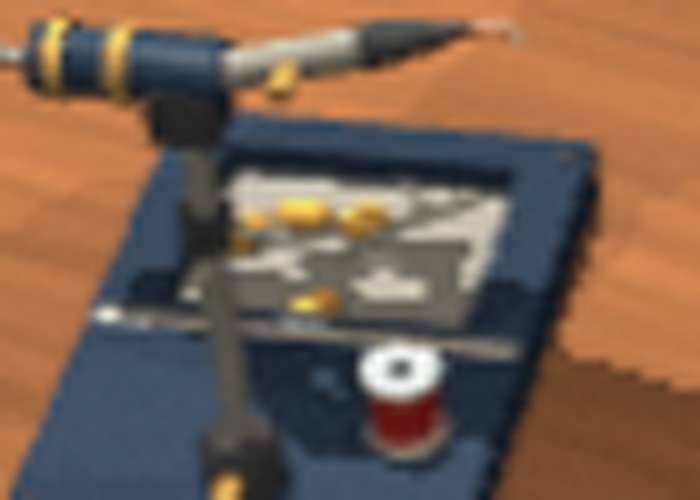

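View pics/top23.png

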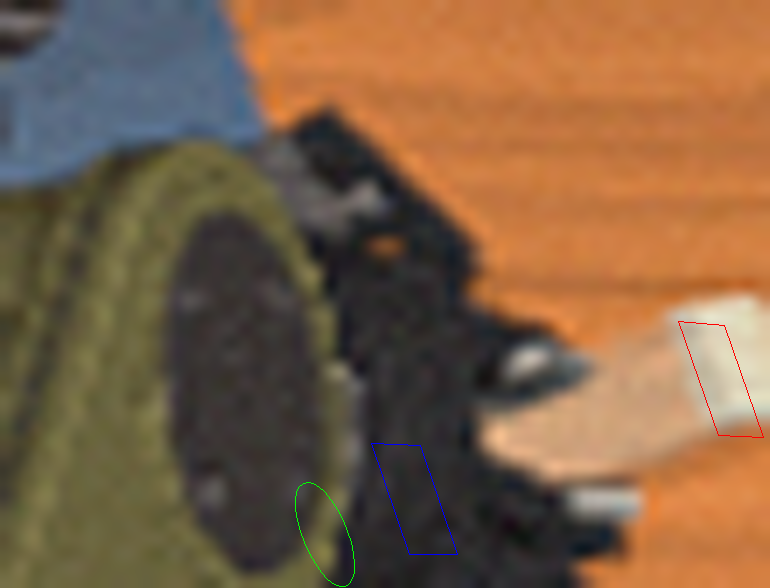

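```bash
python3 - <<'E'
from tap import *
import place
s_=lambda u,v:(155+u/14-.5,158+v/14-.5);t_=lambda u,v:(350+u/14-.5,165+v/14-.5)
p=fit([(Sc,s_(638,393),(.045,0,0)),(Sc,s_(370,152),(-.045,0,0)),(Tc,t_(725,362),(-.045,0,0))]); rep(p)
place.goto(*place.target(p,-.003,.032,0))
E
```

```text
t 28.775 TCP world [ 0.5495 -0.3254  0.1614] tray [-0.0066 -0.0719  0.1614] mouth tray [-0.0064 -0.0229  0.1404] lowrim [-0.0066 -0.0301  0.1315] q [-0.4  -0.02  2.03 -0.74  0.82 -0.25] F [ 0.8  0.5 -0.6] gap 0.02214889350189469
to contact TCP: shift/40mm [ 0.16 -0.42 -2.63] rot/5deg [-1.12 -0.47  0.1 ] mouth down deg 39.0
theta deg -12.7 [-0.2223 -0.0075 -0.0023] [ 0.31  1.12  0.23 -0.52  0.91  0.26 -0.57]
VIAL down deg 51.7 mouth [-0.0064 -0.0355  0.1483] lowrim [-0.0063 -0.0445  0.1412] head yaw rel tray y deg 0.4 tilt axis [-0.96 -0.27  0.01]
shift/40 [-0.33 14.78 -3.75] rot/5deg [8.07 6.99 9.56] goal [0.5363 0.2659 0.0115]
yaw need/5 10.352737254544866
```

Emit:
{"fn": "drive_tool", "kwargs": {
  "commands": [-0.4,0.7,0.5,0.65,0.22,0.69,-0.4,0.95,0.4,0.65,0.25,0.69,-0.35,0.95,0.2,0.63,0.29,0.69,-0.3,0.95,0,0.6,0.33,0.69,-0.25,0.95,0,0.57,0.37,0.69]
}}

```text
time: 29.4
ee_pos: [0.4746, -0.1401, 0.1939]
ee_rot: [2.667, 0.818, 0.107]
contact_force: [0.1, -0.3, -0.4]
finger_gap: 0.0225
```

Emit:
{"fn": "drive_tool", "kwargs": {
  "commands": [-0.1,0.95,0,0.55,0.41,0.69,0,0.95,0,0.53,0.44,0.69,0.1,0.95,0,0.51,0.46,0.69,0.15,0.95,0,0.48,0.48,0.69,0.2,0.95,0,0.45,0.51,0.69]
}}

```text
time: 30.02
ee_pos: [0.4829, 0.0557, 0.1847]
ee_rot: [2.776, 1.358, -0.025]
contact_force: [0.9, -1.3, -0.1]
finger_gap: 0.0223
```

Emit:
{"fn": "drive_tool", "kwargs": {
  "commands": [0.25,0.95,0,0.42,0.54,0.69,0.25,0.95,0,0.39,0.57,0.69,0.25,0.95,0,0.36,0.59,0.69,0.25,0.95,-0.2,0.33,0.61,0.69,0.25,0.95,-0.2,0.3,0.62,0.69]
}}

```text
time: 30.65
ee_pos: [0.5306, 0.2504, 0.1591]
ee_rot: [-2.388, -1.679, 0.277]
contact_force: [-0.3, -0.5, -0.2]
finger_gap: 0.0223
```

```bash
python3 - <<'E'
from place import *
goto(*target([-.2223,-.0075,-.0023],.001,.032,0))
from plant import vision
for n in("top","scene"):
  c=vision.camera(n); im=c["pixels"][205:290,310:405,::-1] if n=="scene" else c["pixels"][140:250,300:400,::-1]
  cv2.imwrite(f"pics/{n}24.png",cv2.resize(im,None,fx=6,fy=6,interpolation=cv2.INTER_CUBIC)[:600])
E
```

```text
t 30.65 TCP world [0.5306 0.2504 0.1591] tray [0.1363 0.4862 0.1591] mouth tray [0.1001 0.5134 0.1872] lowrim [0.0973 0.5149 0.1762] q [ 0.29  0.18  1.73  0.14  1.48 -0.97] F [-0.3 -0.5 -0.2] gap 0.02231941996419471
to contact TCP: shift/40mm [  0.64 -14.82  -2.58] rot/5deg [-8.93 -8.92 -9.58] mouth down deg -16.0
shift/40 [ 0.24  0.35 -3.69] rot/5deg [ 0.12 -0.75 -0.58] goal [0.54   0.2644 0.0115]
yaw need/5 -0.5940960155340216
```

View pics/scene24.png

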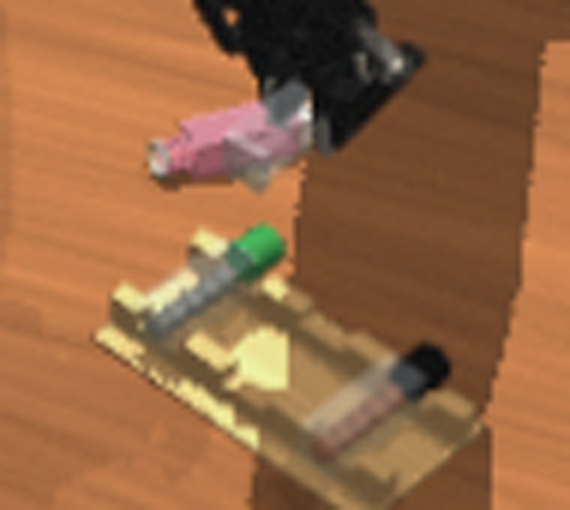

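View pics/top24.png

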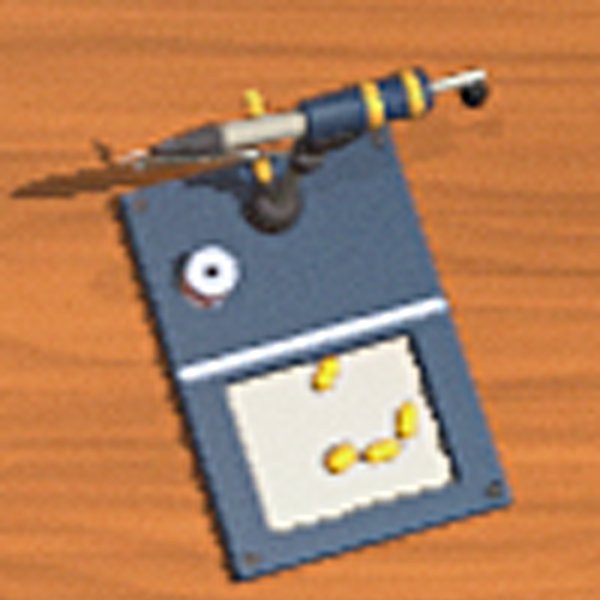

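Emit:
{"fn": "drive_tool", "kwargs": {
  "commands": [0.12,0.18,-0.6,0.06,-0.38,-0.29,0.12,0.18,-0.7,0.06,-0.38,-0.29,0,0,-0.7,0,0,0,0,0,0,0,0,0]
}}

```text
time: 31.25
ee_pos: [0.5372, 0.2632, 0.0693]
ee_rot: [-2.457, -1.637, 0.197]
contact_force: [0.1, 0.9, -0.7]
finger_gap: 0.023
```

```bash
cat > pv.py <<'E'
from place import *
from plant import vision
import sys
p=[-.2223,-.0075,-.0023]
goto(*target(p,.001,.032,0))
c=vision.camera("scene"); x,y=(325,220); im=cv2.resize(c["pixels"][y:y+70,x:x+70,::-1],None,fx=8.5,fy=8.5,interpolation=cv2.INTER_CUBIC)
for xx in(-.045,.024):
    q=((proj(c,np.array([V(p,(xx,i,j)) for i,j in((-.012,-.012),(.012,-.012),(.012,.012),(-.012,.012))]))-[x,y]+.5)*8.5).astype(np.int32); cv2.polylines(im,[q],True,(0,0,255),1)
cv2.imwrite(f"pics/scene{sys.argv[1]}.png",im)
E
python3 pv.py 25
```

```text
t 31.25 TCP world [0.5372 0.2632 0.0693] tray [0.1462 0.4966 0.0693] mouth tray [0.11   0.5261 0.0949] lowrim [0.1079 0.5276 0.0837] q [ 0.3   0.26  1.79  0.14  1.27 -0.93] F [ 0.1  0.9 -0.7] gap 0.0229923015353856
to contact TCP: shift/40mm [  0.47 -15.14  -0.33] rot/5deg [-8.84 -8.04 -9.27] mouth down deg -12.9
shift/40 [ 0.07  0.03 -1.44] rot/5deg [ 0.08 -0.07  0.03] goal [0.54   0.2644 0.0115]
yaw need/5 0.02661358505906929
```

View pics/scene25.png

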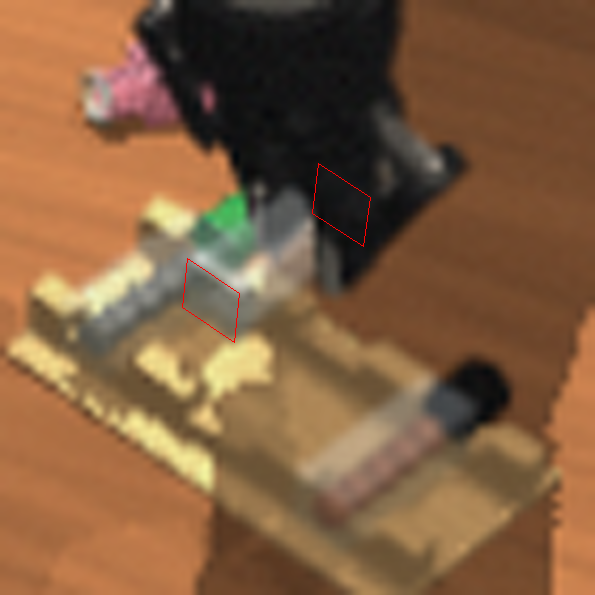

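Emit:
{"fn": "drive_tool", "kwargs": {
  "commands": [0.07,0.03,-0.5,0.08,-0.07,0,0,0,-0.45,0,0,0,0,0,0,0,0,0]
}}

```text
time: 31.68
ee_pos: [0.5436, 0.2646, 0.0358]
ee_rot: [-2.459, -1.638, 0.171]
contact_force: [-0.7, 0.2, -0.6]
finger_gap: 0.0225
```

```bash
python3 pv.py 26
```

```text
t 31.675 TCP world [0.5436 0.2646 0.0358] tray [0.1528 0.4962 0.0358] mouth tray [0.1161 0.5256 0.0609] lowrim [0.1142 0.5272 0.0497] q [ 0.3   0.31  1.8   0.15  1.2  -0.94] F [-0.7  0.2 -0.6] gap 0.02251161332853055
to contact TCP: shift/40mm [  0.31 -15.17   0.51] rot/5deg [-8.86 -7.84 -9.36] mouth down deg -12.4
shift/40 [-0.09 -0.01 -0.61] rot/5deg [-0.03  0.09  0.04] goal [0.54   0.2644 0.0115]
yaw need/5 0.04123642274033586
```

View pics/scene26.png

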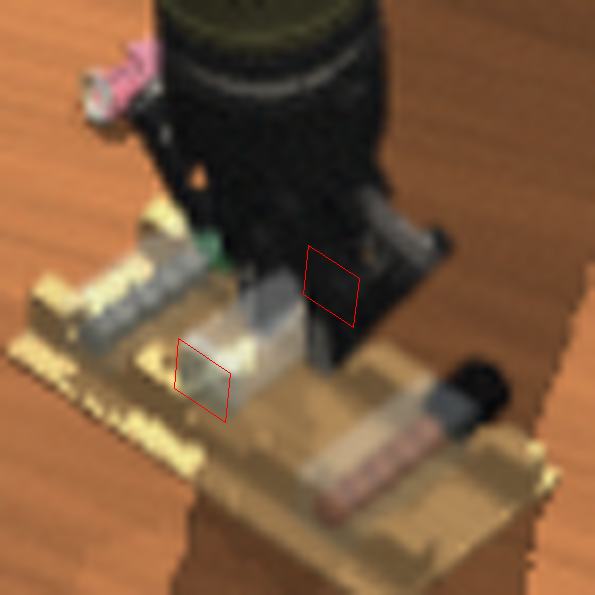

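Emit:
{"fn": "drive_tool", "kwargs": {
  "commands": [-0.08,-0.01,-0.3,0,0,0,-0.03,0,-0.2,0,0,0,0,0,0,0,0,0]
}}

```text
time: 32.1
ee_pos: [0.5408, 0.2648, 0.0174]
ee_rot: [-2.46, -1.64, 0.164]
contact_force: [0.1, 0.7, 0.7]
finger_gap: 0.0219
```

```bash
python3 pv.py 27
```

```text
t 32.1 TCP world [0.5408 0.2648 0.0174] tray [0.1501 0.4972 0.0174] mouth tray [0.1133 0.5266 0.0424] lowrim [0.1115 0.5282 0.0311] q [ 0.3   0.32  1.81  0.15  1.17 -0.95] F [0.1 0.7 0.7] gap 0.021939734019423788
to contact TCP: shift/40mm [  0.38 -15.18   0.97] rot/5deg [-8.85 -7.79 -9.38] mouth down deg -12.1
shift/40 [-0.02 -0.01 -0.15] rot/5deg [-0.04  0.15  0.04] goal [0.54   0.2644 0.0115]
yaw need/5 0.04156796727672743
```

View pics/scene27.png

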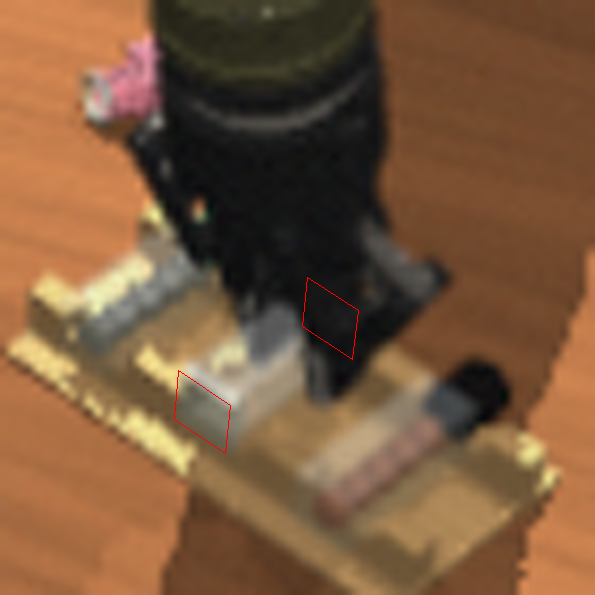

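Emit:
{"fn": "drive_tool", "kwargs": {
  "commands": [-0.02,0,-0.12,0,0.1,0,0,0,-0.06,0,0,0,0,0,0,0,0,0]
}}

```text
time: 32.52
ee_pos: [0.5419, 0.2657, 0.0129]
ee_rot: [-2.456, -1.637, 0.17]
contact_force: [-1.1, 0.4, -0.7]
finger_gap: 0.0222
```

```bash
python3 pv.py 28
```

```text
t 32.525 TCP world [0.5419 0.2657 0.0129] tray [0.1514 0.4977 0.0129] mouth tray [0.1148 0.527  0.0382] lowrim [0.1129 0.5287 0.0269] q [ 0.3   0.34  1.81  0.16  1.17 -0.95] F [-1.1  0.4 -0.7] gap 0.02215060860482078
to contact TCP: shift/40mm [  0.36 -15.2    1.08] rot/5deg [-8.9  -7.85 -9.36] mouth down deg -12.5
shift/40 [-0.05 -0.03 -0.03] rot/5deg [-0.06  0.08  0.04] goal [0.54   0.2644 0.0115]
yaw need/5 0.0407524613933825
```

View pics/scene28.png

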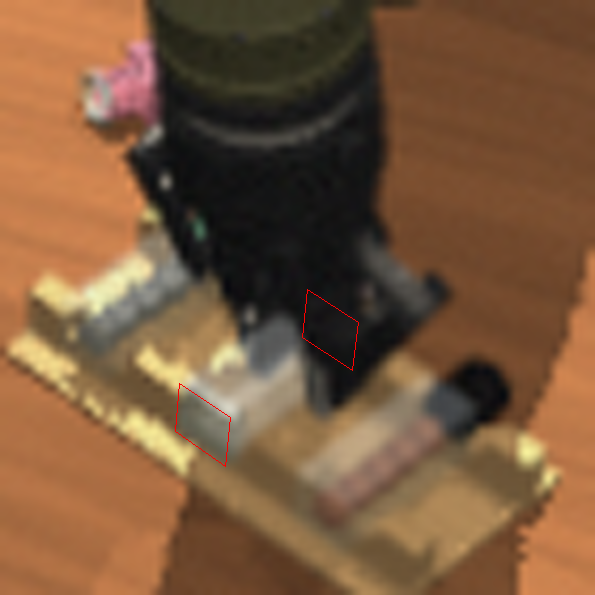

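Emit:
{"fn": "drive_tool", "kwargs": {
  "commands": [-0.06,-0.02,-0.06,0,0,0,0,0,0,0,0,0]
}}

```text
time: 32.83
ee_pos: [0.542, 0.2657, 0.0126]
ee_rot: [-2.457, -1.638, 0.161]
contact_force: [0.1, -0.1, -0.4]
finger_gap: 0.0226
```

Emit:
{"fn": "drive_tool", "kwargs": {
  "commands": [0,0,0,0,0,0,0,0,0,0,0,0,0,0,0,0,0,0],
  "gripper": 0.5
}}

```text
time: 33.2
ee_pos: [0.541, 0.2653, 0.0114]
ee_rot: [-2.457, -1.638, 0.165]
contact_force: [-0.3, 1.0, -0.4]
finger_gap: 0.0427
```

Emit:
{"fn": "drive_tool", "kwargs": {
  "commands": [0,0,0.4,0,0,0,0,0,0.8,0,0,0,0,0,1,0,0,0,0,0,1,0,0,0,0,0,0.5,0,0,0]
}}

```text
time: 33.83
ee_pos: [0.5389, 0.2647, 0.165]
ee_rot: [-2.456, -1.636, 0.169]
contact_force: [0.3, 0.6, -0.3]
finger_gap: 0.0429
```

Emit:
{"fn": "drive_tool", "kwargs": {
  "commands": [-0.9,-0.9,0.3,0,0,0,-0.9,-0.9,0,0,0,0,-0.9,-0.9,0,0,0,0,-0.5,-0.9,0,0,0,0,0,-0.9,0,0,0,0]
}}

```text
time: 34.45
ee_pos: [0.4074, 0.0821, 0.1799]
ee_rot: [-2.454, -1.644, 0.164]
contact_force: [0.0, -0.1, 0.4]
finger_gap: 0.0423
```

```bash
python3 - <<'E'
from h import *
from plant import vision
for n in("top","scene"):
  c=vision.camera(n); im=c["pixels"][225:300,310:400,::-1] if n=="scene" else c["pixels"][165:240,150:240,::-1]
  cv2.imwrite(f"pics/{n}30.png",cv2.resize(im,None,fx=7,fy=7,interpolation=cv2.INTER_CUBIC))
  cv2.imwrite(f"pics/{n}30full.png",c["pixels"][:,:,::-1])
E
```

```text
(no output)
```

View pics/scene30.png

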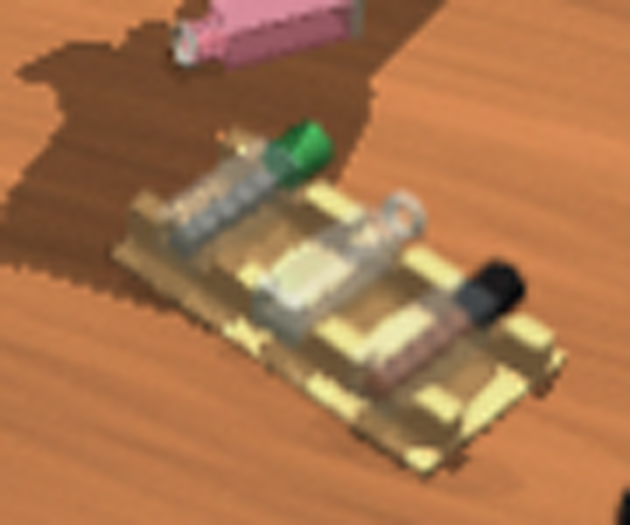

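View pics/top30.png

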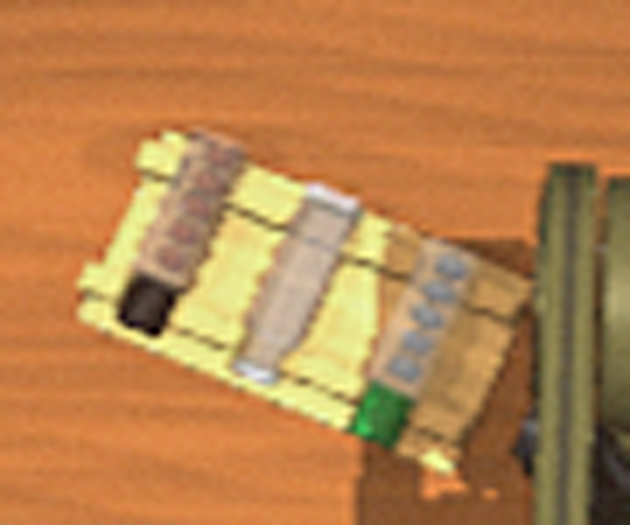

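View pics/top30full.png

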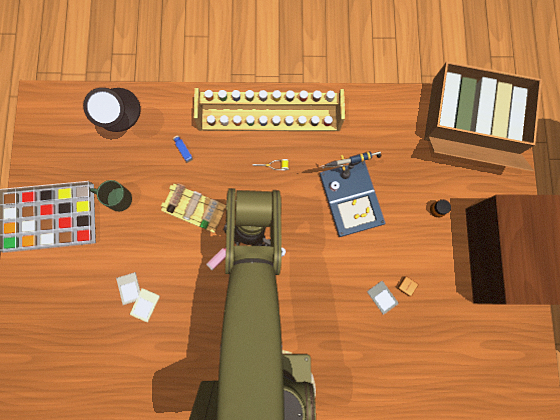

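Emit:
{"fn": "drive_tool", "kwargs": {
  "commands": [0,0,0,0,0,0,0,0,0,0,0,0]
}}

```text
time: 34.8
ee_pos: [0.4084, 0.0817, 0.1799]
ee_rot: [-2.457, -1.638, 0.164]
contact_force: [0.4, 0.4, 0.0]
finger_gap: 0.0427
```

```bash
python3 -c "
from plant import ticket,manip
print(manip.sense()['time'],manip.sense()['contact_force'])
print(ticket.close_job())"
```

```text
34.8 [0.43258534 0.39851862 0.01325888]
the job is handed in; nothing more can be done
None
```

All four sinkers are in the tray and the empty vial is back in its own notch, released. I handed the job in at 34.8 s, and no verdict was reported.

**What happened:** I held the vial tipped about 45 degrees over the tray and tapped its rim on the right-hand edge. In those first taps the vial turned about 38 degrees in the fingers, and no sinkers came out. I laid it back in its notch and gripped it again with the hand tilted, so that it hung about 65 degrees mouth down. Two quick taps later all four sinkers were out. The first of these two showed no contact force in its readings.

**Last checks:**
- **Sinkers:** the top view shows four sinkers on the tray floor.
- **Vial:** it lies along the notch within about 1–2 pixels of where it began, which is under about 8 mm.
- **Other things:** nothing else in view looks moved. In the last top picture the arm covers the cap and most of the olive spool, so I could not check those two there.
- **Robot:** it stood clear and still, with about 0.6 N on the force reading.

**Not confirmed:**
- Step 2 (a tap at over 2 N while steeply tipped) could not be read directly. A tap at about 34–45 degrees with the sinkers still inside showed about 9 N.
- I could not measure contact between the hand and the vise separately. By my geometry the fingers stayed about 19 mm or more clear of it.

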